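Hold a scanner battery pack seated in the battery tester

ROBOT

A 6-joint arm with a two-finger parallel gripper is mounted at the origin on a cart in front of the work surface, level with it; the furniture and walls round the work are solid. World frame = base frame: x ahead of the robot, y to its left, z up, the work surface at z = 0. Lengths are in mm, angles in rad, forces in N, time in s.
With the tool pointing down it reaches from about 350 to 975 mm from the base axis. Payload 7.1 kg.
Tool frame: the origin (TCP) lies at the very end of the fingers, on their centre line; the grasp point (between the pads) lies 19 mm behind it; z points along the fingers, x is the direction in which the jaws open and shut, and the axes are right-handed (so a half turn about z gives the same grasp; the last joint's range is limited). The gripper opens to 88 mm and grips with 3 to 60 N. Pads are 20 mm wide; open, the fingers measure 115 mm over their backs; the gripper's body (75 mm by 178 mm) begins 61 mm behind the grasp point.
Start: joints at [1.158, 0.423, 1.63, -0, 1.089, -0.019], TCP at [239.78, 577.157, 222.675] pointing down, gripper open.
Joint ranges: [-3, 3], [-0.9, 2.11], [0.09, 2.58], [-1.31, 4.45], [0.11, 2.69], [-2.54, 2.54]. Speed limits (rad/s): [2.39, 2.39, 3.01, 3.14, 3.14, 3.14].

INTERFACE

Orientations are given as a unit quaternion [x, y, z, w].
In Python, from plant import read_state, imaging, job, models gives the robot as it stands.
- The arm moves only by the tool drive_tool, never from a script. Its argument "moves" is a list of rows, each an object of numbers: "rx", "ry", "rz": the turn, a rotation vector about the tool's x, y, z in rad; "tx", "ty", "tz": the shift along the tool's x, y, z in mm; "fingers": the closure, from 0 (fully open) to 1 (shut). A call has 1 to 20 rows; each row shifts and turns the commanded pose from where the row before left it, along the tool's axes as they then stand; what a row does not reach is not made up. A row lasts 1/8 s, in which the tool goes at most 62.5 mm and 10.7 degrees, less where a joint would pass 70% of its speed; a pose out of reach is approached as far as the arm can. A call is refused whole if a number of a shift passes 62.5 or a number of a turn 0.188, either way. A call with a gripper value outside its range is refused whole. The fingers move at their own pace and stop on an object; "squeeze" is the grip in N (left out, the last holds). Time passes only in rows, so rows that do not move let the fingers close. It gives the time, the measured TCP pose, the force and the opening at its end, in the units of the state.
- read_state(): the state, without advancing time (a new reading comes with each control period).
- imaging.camera(name): name is "scene" or "top" or "wrist"; returns a dict with "image" (384x512x3 uint8, red, green, blue), "vfov" (degrees; the focal length in pixels is half the picture's height over the tangent of half this angle, whatever the lens; pixels are square), "cx", "cy" (the principal point, pixels), "eye" and "attitude" of the camera in the world. Camera axes: x right, y up, looking along -z (the intrinsics and any distortion apply to the point x, -y, -z); pixel columns grow to the right and rows downward; lengths in mm; the calibration is good to about 2 mm. A picture is of the moment at which its call begins. There is no depth.
- job.finish_job(): hands the job in, once; it reports no verdict.
Trained networks look in a picture, given as the dict that the camera call returned (one of the last four; its "shot" number tells which), for a name from the list of things; names that differ only in an ending like _2 or _b are one class to them, and where a whole thing is asked for, a point or a joint stands for the part that bears it (a point fixed in the world has none). Each returns a list of dicts, best first, with "p" (0 to 1); they miss things now and then, are a little off and sometimes report something else, mostly with a low value. They report only what shows in the picture. A call takes as long as a camera call. They do not tell look-alikes from the thing itself.
- models.search_frame(picture, query): "box" ([left, top, right, bottom] in pixels, round what is visible of it).
The state is a dict: "t": time; "joint_positions": joint angles; "joint_vel": joint speeds; "tau": joint torques, N m; "ee_pos": TCP position; "orientation": TCP orientation; "wrist_force": force on the tool from outside, world axes, zero at the start; "wrist_torque": the same for the moment, N m; "grip_width": finger opening in mm.
Only numpy, scipy, OpenCV 4.12 (cv2) and the standard library are available. Lean on these libraries where they do the work, as an engineer would, in place of code of your own. Each camera call takes 0.05 s, during which the arm holds its last target.

TASK

Check the tall scanner battery pack from the rack: lever the closed lid of the small battery tester open with the blade of the letter opener (blade tip into the notch under the lid's front edge, not your fingers), open the lid right back, and lay the opener down on the desk. Then put the tall pack foot first into the tester's well, press it down against the sprung contact until its shoulder sits flush and firm on the rim, without ramming it, and finish while still gripping it and holding it pressed down there: the spring lifts it again if you let go. Leave the short pack in the rack and the stapler and sticky notes where they are.

Things in the scene. Friction and masses are not known exactly. Their poses are not given: they have to be found in the camera images.
- tester: battery tester, light grey, fixed: low display deck in front (x -89 to -36 mm, up to 55 mm high), behind it a block (x -36 to 40, y +-38 mm, 73 mm high). Origin on the desk under the well's centre; x from display to hinge, z up. Well: upright hole 29 (x) by 21 (y) mm about the origin, mouth at z 73 mm under the lid, in it a sprung contact, its top 48 mm below the rim
- tester_seat: dark top plate of the tester's block, z 66 to 73 mm, fixed; its top face round the well is the rim, the hard stop for the pack's shoulder. Same origin and axes as the tester
- tester_rim (a point): centre of the well's mouth, on the rim (73 mm above the desk)
- tester_notch (a point): centre of the mouth of the pry notch in the front (-x) face of the block, directly under the lid's front edge: the notch is 28 mm wide (y), 7 mm high (z 66 to 73 mm) and 14 mm deep (towards +x); its roof is the underside of the lid
- tester_lid (a joint): angle of the lid, a flat plate 66 x 56 x 5 mm lying on the rim (underside at z 73 mm, front edge flush with the block's front): 0 closed, rising as it swings up and back, 1.95 rad fully open. Stiff hinge (0.035 N m friction, about 0.7 N at the edge): it stays where it is left
- tester_lid_hinge (a point): centre of the lid's hinge line, which runs along the tester's y: at x +32 mm, z 75.5 mm in the tester's frame
- tester_lid_edge (a point): middle of the lower front edge of the lid, 68 mm from the hinge line; moves with the lid
- tester_plunger (a joint): travel of the sprung contact down the well in m: 0 free; a pack first touches it 10 mm before its shoulder meets the rim, where it reads 0.010. The spring pushes up with about 5 N at first touch and 11 N at the rim, so a total push of 15 to 25 N seats the pack firmly
- tester_plunger_top (a point): centre of the top of the sprung contact
- rack: light grey rack for spare packs, base 64 x 150 mm, fixed to the desk, with two upright pockets at y -43 and +43 mm of its frame (in x at 0); pockets 29 mm (x) by 21 mm (y), 40 mm high over the desk, floor at z 6 mm. Origin on the desk under its middle, z up
- pack_tall: the taller of two dark battery packs, loose, 0.08 to 0.15 kg, upright in either pocket of the rack. Origin at the middle of its foot, z up. Body 26 (x) by 18 (y) mm up to z 58 mm, foot tapered over the lowest 8 mm; above it a wider cap 34 (x) by 26 (y) mm, z 58 to 108: grip the cap across its 26 mm (y). Fits the well either way round, 1.5 mm play each side
- pack_tall_shoulder (a point): middle of the underside of the tall pack's cap, 58 mm above its foot: the ledge 4 mm wide that lands on the tester's rim
- pack_short: the shorter pack, in the other pocket: same body, but its cap is only 26 mm high (84 mm in all). Origin at the middle of its foot. Stays where it is
- opener: letter opener, loose, 0.05 kg, lying on the desk. Origin on the desk under the front of its handle, x along the blade to the tip, z up. Dark handle x -70 to +15 mm, 16 mm wide (y), 15 mm thick (z 0 to 15); steel blade x 15 to 95 mm, 14 mm wide, 2.5 mm thick, in the middle of the handle's thickness (z 7.5 mm). A fixed label printer 180 mm high stands to its right
- opener_tip (a point): tip of the opener's blade, 95 mm ahead of and 7.5 mm above its origin
- stapler: dark blue desk stapler, 127 x 36 x 40 mm, a bystander. Origin at the middle of its underside
- sticky_notes: yellow pad of sticky notes between the stapler and the scanner stand, 78 x 78 x 23 mm, a bystander. Origin at the middle of its underside
Things that resemble listed ones, but are neither listed nor needed, are in the scene too. Leave any orange or yellow look-alike of the pack_tall alone.

How it is judged:
By the outcome, as a careful person would: the job done as asked, in the order asked, and still so for the second after the job is handed in, while the arm keeps its last pose, push and grip.
It also fails if it takes over 72 s, if anything falls off the work surface, if the arm or the gripper's body presses on something with over 40 N, if the wrist force passes 120 N, or if a joint passes its speed limit or range.

## Working session

There is one attempt and no reset: what is moved stays moved. The work goes in short steps, Python scripts to look and compute and a tool call to move; the robot and the scene stay as the last step left them, time stands still between calls to the robot, and variables do not carry over. Pictures are saved under pics/ and viewed, and the job is handed in when it is done.

Besides the shell and the picture viewer there is one more tool, called as a command line: name --argument value ..., lists and objects as JSON in quotes. drive_tool: Moves the arm, as the interface text tells. Its arguments: {"type":"object","properties":{"moves":{"type":"array"},"squeeze":{"type":"number"}},"required":["moves"]}

```bash
mkdir -p pics; ls; cat > h.py <<'E'
import numpy as np, cv2
from plant import read_state, imaging, job, models
def shot(name,fn):
    d=imaging.camera(name); cv2.imwrite(f'pics/{fn}.png',cv2.cvtColor(d['image'],cv2.COLOR_RGB2BGR)); return d
E
python3 - <<'E'
from h import *
print(read_state())
for c in ['scene','top','wrist']:
    d=shot(c,c+'0'); print(c,{k:v for k,v in d.items() if k!='image'})
    for q in ['tester','tester_lid','rack','pack_tall','pack_short','opener','stapler','sticky_notes']:
        print(q,[(np.round(r['box']).astype(int).tolist(),round(r['p'],2)) for r in models.search_frame(d,q)][:4])
E
```

```text
pics
{'t': 0.0, 'joint_positions': array([ 1.15800727e+00,  4.23820619e-01,  1.63066860e+00, -1.22274396e-05,
        1.08860027e+00, -1.90241455e-02]), 'joint_vel': array([ 2.33961086e-04,  5.31609560e-04, -1.94157920e-03,  2.18740363e-05,
       -7.28731011e-04,  9.26091156e-05]), 'tau': array([ 1.51642074e-03, -5.44620574e+01, -2.73672384e+01,  6.44827215e-02,
        2.28204124e-02, -1.20671480e-04]), 'ee_pos': array([239.56705119, 576.67293236, 221.92273015]), 'orientation': array([ 8.31763756e-01,  5.55129259e-01, -6.27379306e-04,  4.08109705e-04]), 'wrist_force': array([ 0.7221043 , -0.03865542,  1.0914644 ]), 'wrist_torque': array([-0.01953282, -0.00317486,  0.01934805]), 'grip_width': 87.76159931291845}
scene {'vfov': 47.92395180584565, 'cx': 245.46618502962986, 'cy': 183.77346954846885, 'eye': array([ -33.38463221, -577.7029333 ,  986.09849516]), 'attitude': array([ 0.35391425, -0.1349525 , -0.32643159,  0.86601094]), 'shot': 1}
tester [([240, 153, 284, 202], 0.56)]
tester_lid [([252, 155, 278, 176], 0.51)]
rack [([151, 151, 187, 181], 0.7)]
pack_tall [([164, 143, 181, 168]
[... 838 characters left out ...]
ner [([354, 213, 362, 269], 0.84), ([122, 149, 165, 181], 0.32)]
stapler [([122, 152, 164, 181], 0.63), ([130, 222, 184, 246], 0.57), ([238, 158, 256, 183], 0.33)]
sticky_notes [([176, 146, 203, 176], 0.57), ([236, 156, 262, 204], 0.2)]
wrist {'vfov': 63.26966497640149, 'cx': 256.94428572964176, 'cy': 182.4293615539804, 'eye': array([164.29893979, 608.36783173, 385.52995866]), 'attitude': array([-0.12469465, -0.08307782,  0.54859174,  0.82255481]), 'shot': 3}
tester []
tester_lid []
rack [([140, 332, 246, 383], 0.63), ([196, 344, 223, 384], 0.6)]
pack_tall [([142, 361, 169, 384], 0.92)]
pack_short [([195, 343, 224, 384], 0.63)]
opener []
stapler [([142, 329, 243, 384], 0.68)]
sticky_notes []
```

```bash
python3 - <<'E'
import cv2
a=cv2.imread('pics/top0.png'); b=cv2.imread('pics/scene0.png')
cv2.imwrite('pics/topc.png',cv2.resize(a[120:300,110:390],None,fx=2.85,fy=2.85,interpolation=cv2.INTER_CUBIC))
cv2.imwrite('pics/scenec.png',cv2.resize(b[100:310,130:400],None,fx=2.8,fy=2.8,interpolation=cv2.INTER_CUBIC))
E
```

```text
(no output)
```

View pics/topc.png

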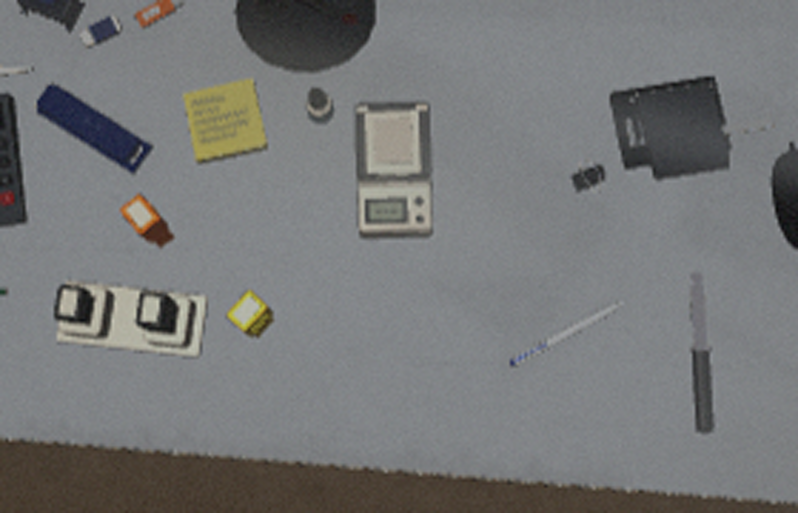

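View pics/scenec.png

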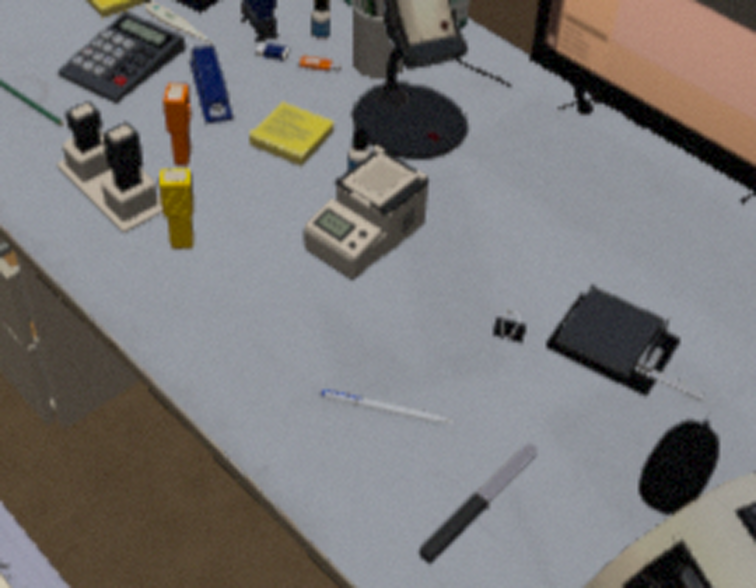

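View pics/wrist0.png

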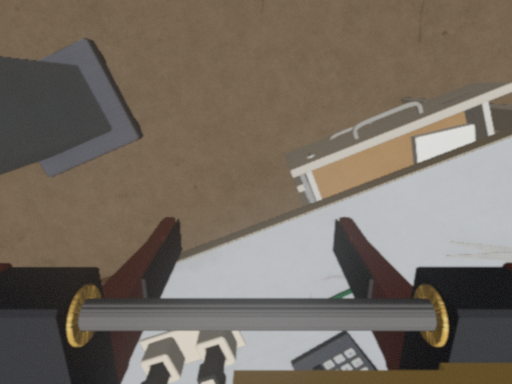

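View pics/top0.png

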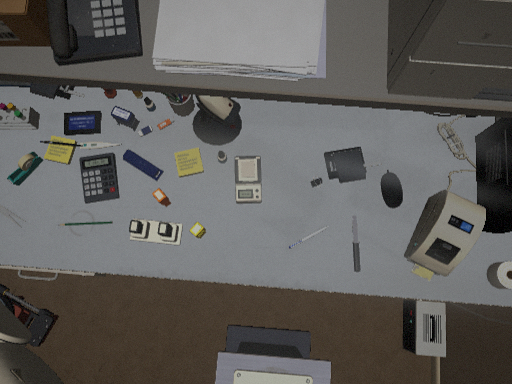

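```bash
cat >> h.py <<'E'
from scipy.spatial.transform import Rotation as R
def foc(d): return d['image'].shape[0]/2/np.tan(np.radians(d['vfov'])/2)
def proj(d,P):
    p=R.from_quat(d['attitude']).inv().apply(np.atleast_2d(P)-d['eye']); f=foc(d)
    return np.c_[d['cx']+f*p[:,0]/-p[:,2], d['cy']+f*p[:,1]/p[:,2]]
def ray(d,uv):
    f=foc(d); return R.from_quat(d['attitude']).apply([(uv[0]-d['cx'])/f,-(uv[1]-d['cy'])/f,-1])
def onz(d,uv,z):
    r=ray(d,uv); return d['eye']+r*(z-d['eye'][2])/r[2]
def tri(ds,uvs):
    A=0;b=0
    for d,uv in zip(ds,uvs):
        r=ray(d,uv); r/=np.linalg.norm(r); M=np.eye(3)-np.outer(r,r); A=A+M; b=b+M@d['eye']
    return np.linalg.solve(A,b)
E
python3 - <<'E'
from h import *
t=imaging.camera('top'); s=imaging.camera('scene')
import pickle; pickle.dump((t,s),open('ts.pkl','wb'))
T=lambda u,v:(110+u/2.85,120+v/2.85)
S=lambda u,v:(130+u/2.8,100+v/2.8)
np.set_printoptions(precision=1,suppress=True)
print('opener tip', onz(t,T(697,272),7.5), onz(s,S(531,449),7.5))
print('handle end', onz(t,T(705,432),8), onz(s,S(430,556),8))
print('blade start', onz(t,T(701,349),8), onz(s,S(483,500),8))
for n,a,b in [('hinge L',(357,103),(376,152)),('hinge R',(429,102),(428,183))]:
    print(n,onz(t,T(*a),78),onz(s,S(*b),78))
for n,a,z in [('lid FL',(357,178),78),('lid FR',(431,178),78),('deck FL',(360,236),55),('deck FR',(432,234),55)]:
    print(n,onz(t,T(*a),z))
print('tallcap',[onz(t,T(*a),114) for a in [(138,293),(164,291),(139,324),(166,326)]])
print('shortcap',[onz(t,T(*a),90) for a in [(57,287),(83,285),(56,318),(83,317)]])
print('stapler',onz(t,T(95,128),40),'printer',onz(t,(420,270),180))
E
```

```text
opener tip [ 566.5 -208.3    7.5] [ 563.4 -207.8    7.5]
handle end [ 402.7 -221.6    8. ] [ 408.4 -225.2    8. ]
blade start [ 486.5 -214.9    8. ] [ 486.7 -216.6    8. ]
hinge L [700.3 156.   78. ] [689.7 149.6  78. ]
hinge R [707.1  83.2  78. ] [697.6  74.6  78. ]
lid FL [622.3 149.   78. ]
lid FR [628.1  75.   78. ]
deck FL [567.9 142.2  55. ]
deck FR [575.7  69.8  55. ]
tallcap [array([484.9, 344.7, 114. ]), array([488.8, 320.2, 114. ]), array([455.5, 340. , 114. ]), array([455.6, 314.2, 114. ])]
shortcap [array([487.6, 430. ,  90. ]), array([491.5, 405. ,  90. ]), array([457.4, 426.8,  90. ]), array([460.4, 400.7,  90. ])]
stapler [663.2 429.2  40. ] printer [ 409.9 -340.3  180. ]
```

```bash
python3 - <<'E'
from h import *
import pickle; t,s=pickle.load(open('ts.pkl','rb'))
np.set_printoptions(precision=1,suppress=True)
for uv in [(404,247),(424,192),(450,276),(486,208),(410,256)]:
    print(uv,[onz(t,uv,z) for z in (0,110,180)])
st=read_state(); Rt=R.from_quat(st['orientation'])
w=imaging.camera('wrist'); Rc=R.from_quat(w['attitude'])
print('cam in tool',Rt.inv().apply(w['eye']-st['ee_pos']), Rt.inv().apply(Rc.apply([0,0,-1])), Rt.inv().apply(Rc.apply([1,0,0])))
i=s['image'][:,:,::-1]
cv2.imwrite('pics/sf.png',cv2.resize(i,None,fx=1.5,fy=1.5))
cv2.imwrite('pics/pr.png',cv2.resize(t['image'][170:300,330:512,::-1],None,fx=4,fy=4,interpolation=cv2.INTER_CUBIC))
E
```

```text
(404, 247) [array([ 485.3, -357.7,    0. ]), array([ 472.5, -322.4,  110. ]), array([ 464.3, -299.9,  180. ])]
(424, 192) [array([ 656. , -416.3,    0. ]), array([ 628.7, -376. ,  110. ]), array([ 611.4, -350.3,  180. ])]
(450, 276) [array([ 411.8, -491.3,    0. ]), array([ 405.2, -444.6,  110. ]), array([ 401.1, -414.9,  180. ])]
(486, 208) [array([ 621.4, -601. ,    0. ]), array([ 597.1, -545.1,  110. ]), array([ 581.6, -509.5,  180. ])]
(410, 256) [array([ 460.4, -375.4,    0. ]), array([ 449.7, -338.6,  110. ]), array([ 442.9, -315.1,  180. ])]
cam in tool [  -0.1  -81.7 -162.8] [-0.   0.3  1. ] [1. 0. 0.]
```

View pics/sf.png

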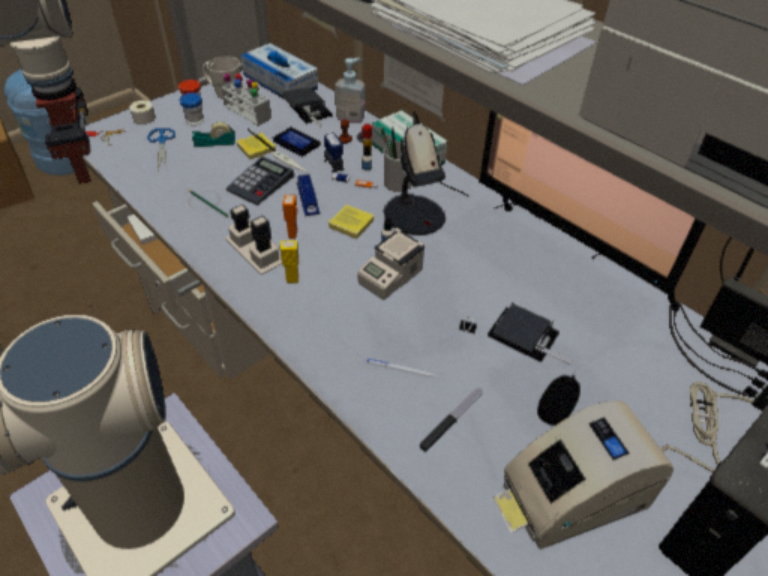

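View pics/pr.png

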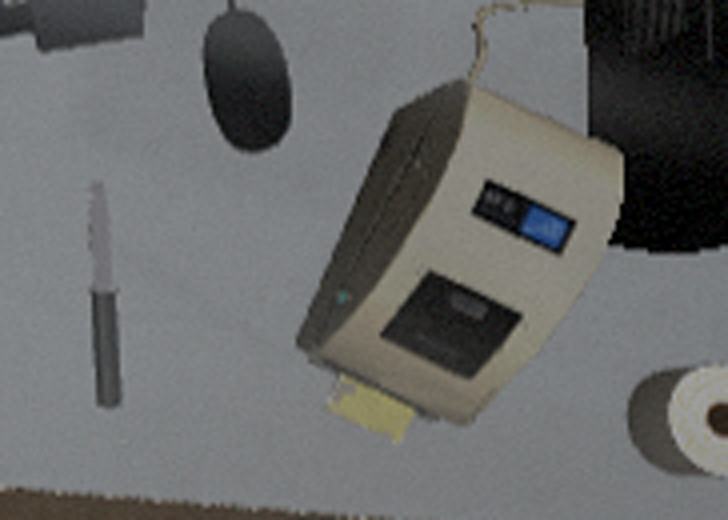

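```bash
cat >> h.py <<'E'
import json
def down(yawdeg):  # tool down with tool-x at world angle yaw
    a=np.radians(yawdeg); x=np.array([np.cos(a),np.sin(a),0]); z=np.array([0,0,-1.]); return R.from_matrix(np.c_[x,np.cross(z,x),z])
def plan(p1,R1,p0=None,R0=None,n=None,vmax=60,wmax=0.18,rd=0):
    st=read_state()
    p0=st['ee_pos'] if p0 is None else np.array(p0,float); R0=R.from_quat(st['orientation']) if R0 is None else R0
    p1=np.array(p1,float)
    rv=(R0.inv()*R1).as_rotvec(); D=p1-p0
    n=n or int(np.ceil(max(np.linalg.norm(D)/vmax,np.linalg.norm(rv)/wmax,1)))
    p,Rc=p0.copy(),R0; rows=[]
    for i in range(1,n+1):
        tgt=p0+D*i/n; s=np.round(Rc.inv().apply(tgt-p),rd)
        w=np.round((Rc.inv()*(R0*R.from_rotvec(rv*i/n))).as_rotvec(),3)
        row={k:float(v) for k,v in zip(['tx','ty','tz','rx','ry','rz'],[*s,*w]) if v!=0}
        rows.append(row); p=p+Rc.apply(s); Rc=Rc*R.from_rotvec(w)
    print(n,json.dumps(rows)); print('end',np.round(p,1)); return p,Rc
def st_():
    s=read_state(); Rt=R.from_quat(s['orientation']); x=Rt.as_matrix()
    print('t',round(s['t'],2),'pos',np.round(s['ee_pos'],1),'yaw',round(np.degrees(np.arctan2(x[1,0],x[0,0])),2),'z',np.round(x[:,2],3),'F',np.round(s['wrist_force'],1),'T',np.round(s['wrist_torque'],2),'g',round(s['grip_width'],1),'j',np.round(s['joint_positions'],2))
E
python3 -c "
from h import *
plan([470,-216,200],down(-85.4))"
```

```text
15 [{"tx": -43.0, "ty": 34.0, "tz": 2.0, "rz": 0.178}, {"tx": -36.0, "ty": 42.0, "tz": 1.0, "rz": 0.178}, {"tx": -28.0, "ty": 47.0, "tz": 2.0, "rz": 0.177}, {"tx": -20.0, "ty": 52.0, "tz": 1.0, "rz": 0.178}, {"tx": -10.0, "ty": 54.0, "tz": 2.0, "rz": 0.178}, {"ty": 55.0, "tz": 1.0, "rz": 0.178}, {"tx": 9.0, "ty": 54.0, "tz": 2.0, "rz": 0.178}, {"tx": 19.0, "ty": 52.0, "tz": 1.0, "rz": 0.178}, {"tx": 28.0, "ty": 47.0, "tz": 2.0, "rz": 0.177}, {"tx": 36.0, "ty": 42.0, "tz": 1.0, "rz": 0.178}, {"tx": 42.0, "ty": 35.0, "tz": 2.0, "rz": 0.178}, {"tx": 48.0, "ty": 27.0, "tz": 1.0, "rz": 0.178}, {"tx": 53.0, "ty": 18.0, "tz": 2.0, "rz": 0.178}, {"tx": 54.0, "ty": 8.0, "tz": 1.0, "rz": 0.178}, {"tx": 55.0, "ty": -1.0, "tz": 2.0, "rz": 0.177}]
end [ 470.  -216.   199.7]
```

drive_tool --moves '[{"tx": -43.0,"ty": 34.0,"tz": 2.0,"rz": 0.178},{"tx": -36.0,"ty": 42.0,"tz": 1.0,"rz": 0.178},{"tx": -28.0,"ty": 47.0,"tz": 2.0,"rz": 0.177},{"tx": -20.0,"ty": 52.0,"tz": 1.0,"rz": 0.178},{"tx": -10.0,"ty": 54.0,"tz": 2.0,"rz": 0.178},{"ty": 55.0,"tz": 1.0,"rz": 0.178},{"tx": 9.0,"ty": 54.0,"tz": 2.0,"rz": 0.178},{"tx": 19.0,"ty": 52.0,"tz": 1.0,"rz": 0.178},{"tx": 28.0,"ty": 47.0,"tz": 2.0,"rz": 0.177},{"tx": 36.0,"ty": 42.0,"tz": 1.0,"rz": 0.178},{"tx": 42.0,"ty": 35.0,"tz": 2.0,"rz": 0.178},{"tx": 48.0,"ty": 27.0,"tz": 1.0,"rz": 0.178},{"tx": 53.0,"ty": 18.0,"tz": 2.0,"rz": 0.178},{"tx": 54.0,"ty": 8.0,"tz": 1.0,"rz": 0.178},{"tx": 55.0,"ty": -1.0,"tz": 2.0,"rz": 0.177},{},{}]'

```text
invalid input at $.moves[0]: expected keys rx, ry, rz, tx, ty, tz, fingers
```

```bash
python3 - <<'E'
from h import *
st_(); d=shot('wrist','w1'); import pickle; pickle.dump(d,open('w1.pkl','wb'))
print([(np.round(r['box']),r['p']) for r in models.search_frame(d,'opener')]); st_()
E
```

```text
t 1.5 pos [239.8 577.2 222.7] yaw 67.44 z [-0.  0. -1.] F [-0.  -0.1  0.3] T [-0.02  0.   -0.04] g 88.1 j [ 1.16  0.42  1.63  0.    1.09 -0.02]
[]
t 1.6 pos [239.8 577.2 222.7] yaw 67.44 z [ 0.  0. -1.] F [ 0.1  0.5 -0.7] T [-0.02 -0.    0.03] g 88.0 j [ 1.16  0.42  1.63 -0.    1.09 -0.02]
```

View pics/w1.png

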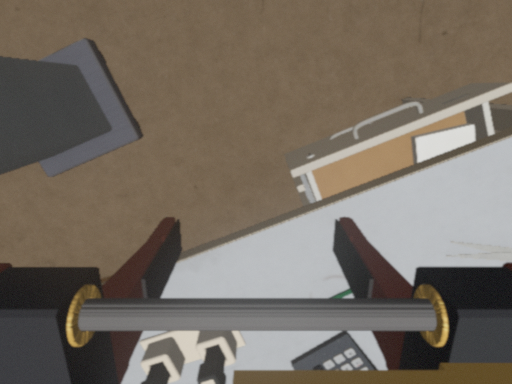

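drive_tool --moves '[{"tx": -43,"ty": 34,"tz": 2,"rx": 0,"ry": 0,"rz": 0.178,"fingers": 0},{"tx": -36,"ty": 42,"tz": 1,"rx": 0,"ry": 0,"rz": 0.178,"fingers": 0},{"tx": -28,"ty": 47,"tz": 2,"rx": 0,"ry": 0,"rz": 0.177,"fingers": 0},{"tx": -20,"ty": 52,"tz": 1,"rx": 0,"ry": 0,"rz": 0.178,"fingers": 0},{"tx": -10,"ty": 54,"tz": 2,"rx": 0,"ry": 0,"rz": 0.178,"fingers": 0},{"tx": 0,"ty": 55,"tz": 1,"rx": 0,"ry": 0,"rz": 0.178,"fingers": 0},{"tx": 9,"ty": 54,"tz": 2,"rx": 0,"ry": 0,"rz": 0.178,"fingers": 0},{"tx": 19,"ty": 52,"tz": 1,"rx": 0,"ry": 0,"rz": 0.178,"fingers": 0},{"tx": 28,"ty": 47,"tz": 2,"rx": 0,"ry": 0,"rz": 0.177,"fingers": 0},{"tx": 36,"ty": 42,"tz": 1,"rx": 0,"ry": 0,"rz": 0.178,"fingers": 0},{"tx": 42,"ty": 35,"tz": 2,"rx": 0,"ry": 0,"rz": 0.178,"fingers": 0},{"tx": 48,"ty": 27,"tz": 1,"rx": 0,"ry": 0,"rz": 0.178,"fingers": 0},{"tx": 53,"ty": 18,"tz": 2,"rx": 0,"ry": 0,"rz": 0.178,"fingers": 0},{"tx": 54,"ty": 8,"tz": 1,"rx": 0,"ry": 0,"rz": 0.178,"fingers": 0},{"tx": 55,"ty": -1,"tz": 2,"rx": 0,"ry": 0,"rz": 0.177,"fingers": 0},{"tx": 0,"ty": 0,"tz": 0,"rx": 0,"ry": 0,"rz": 0,"fingers": 0}]'

```text
t: 3.6
ee_pos: [471.0, -219.3, 199.7]
orientation: [0.733, -0.68, 0.001, -0.0]
wrist_force: [0.0, -0.3, -0.7]
grip_width: 87.9
```

```bash
sed -i "s/row={k:float(v) for k,v in zip(\['tx','ty','tz','rx','ry','rz'\],\[\*s,\*w\]) if v!=0}/row={k:(round(float(v),3) if v%1 else int(v)) for k,v in zip(['tx','ty','tz','rx','ry','rz','fingers'],[*s,*w,FG])}/; 1a FG=0" h.py
python3 - <<'E'
from h import *
st_(); d=shot('wrist','w2'); import pickle; pickle.dump(d,open('w2.pkl','wb'))
print([(np.round(r['box']),r['p']) for r in models.search_frame(d,'opener')]); st_()
E
```

```text
t 3.6 pos [ 471.  -219.3  199.7] yaw -85.66 z [ 0.001 -0.001 -1.   ] F [ 0.  -0.3 -0.7] T [-0.    0.14  0.04] g 87.9 j [-0.46  0.3   1.88 -0.    0.96  1.04]
[(array([244.,  75., 262., 216.]), 0.84)]
t 3.7 pos [ 469.5 -216.1  199.4] yaw -85.38 z [-0.001  0.001 -1.   ] F [ 0.4 -0.2 -1.1] T [-0.05  0.16 -0.03] g 87.8 j [-0.45  0.3   1.89  0.    0.96  1.04]
```

View pics/w2.png

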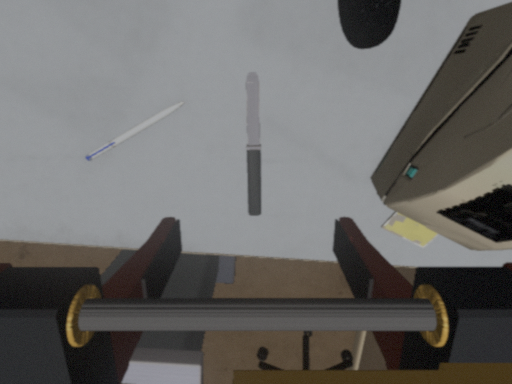

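```bash
python3 - <<'E'
from h import *
import pickle; d=pickle.load(open('w2.pkl','rb')); np.set_printoptions(precision=1,suppress=True)
tip,hf,he=[onz(d,(u+.0,v),z) for u,v,z in [(252,72,7.5),(253.8,149,9),(255,215,9)]]
print(d['eye'],tip,hf,he)
D=tip-he; y=np.degrees(np.arctan2(D[1],D[0])); print(np.linalg.norm(D[:2]),y)
o=tip-95*D/np.linalg.norm(D); print('orig',o, 'from he',he+70*D/np.linalg.norm(D))
plan([o[0],o[1],3],down(y-90))
E
```

```text
[ 552.4 -213.1  362.6] [ 566.2 -207.1    7.5] [ 483.  -215.1    9. ] [ 401.3 -222.4    9. ]
165.69056986767643 5.313115264763297
orig [ 471.6 -215.9    8.4] from he [ 470.9 -216.     8.4]
4 [{"tx": 0, "ty": -1, "tz": 49, "rx": 0, "ry": 0, "rz": -0.003, "fingers": 0}, {"tx": 0, "ty": 0, "tz": 49, "rx": 0, "ry": 0, "rz": -0.003, "fingers": 0}, {"tx": 0, "ty": -1, "tz": 49, "rx": 0.001, "ry": 0.001, "rz": -0.003, "fingers": 0}, {"tx": 0, "ty": 0, "tz": 49, "rx": 0, "ry": 0, "rz": -0.003, "fingers": 0}]
end [ 471.3 -215.8    3.4]
```

drive_tool --moves '[{"tx": 0,"ty": -1,"tz": 50,"rx": 0,"ry": 0,"rz": -0.006,"fingers": 0.3},{"tx": 0,"ty": -1,"tz": 50,"rx": 0,"ry": 0,"rz": -0.006,"fingers": 0.4},{"tx": 0,"ty": 0,"tz": 50,"rx": 0,"ry": 0,"rz": 0,"fingers": 0.4},{"tx": 0,"ty": 0,"tz": 30,"rx": 0,"ry": 0,"rz": 0,"fingers": 0.4},{"tx": 0,"ty": 0,"tz": 16,"rx": 0,"ry": 0,"rz": 0,"fingers": 0.4},{"tx": 0,"ty": 0,"tz": 0,"rx": 0,"ry": 0,"rz": 0,"fingers": 1},{"tx": 0,"ty": 0,"tz": 0,"rx": 0,"ry": 0,"rz": 0,"fingers": 1},{"tx": 0,"ty": 0,"tz": 0,"rx": 0,"ry": 0,"rz": 0,"fingers": 1},{"tx": 0,"ty": 0,"tz": 0,"rx": 0,"ry": 0,"rz": 0,"fingers": 1}]' --squeeze 45

```text
t: 4.82
ee_pos: [472.5, -216.1, 4.6]
orientation: [0.739, -0.674, 0.001, -0.0]
wrist_force: [0.2, 1.2, 0.4]
grip_width: 16.2
```

```bash
python3 - <<'E'
from h import *
st_()
E
```

```text
t 4.83 pos [ 472.5 -216.1    4.6] yaw -84.69 z [ 0.001 -0.001 -1.   ] F [0.2 1.2 0.4] T [0.1  0.14 0.01] g 16.2 j [-0.45  0.63  1.96  0.    0.55  1.03]
```

```bash
python3 - <<'E'
import h; h.FG=1
from h import *
p,r=plan([472,-216,65],down(-84.7),n=2)
plan([540,45,225],down(-85.3),p,r)
E
```

```text
2 [{"tx": 0, "ty": 0, "tz": -30, "rx": -0.001, "ry": 0, "rz": 0, "fingers": 1}, {"tx": 0, "ty": 0, "tz": -30, "rx": 0, "ry": -0.001, "rz": 0, "fingers": 1}]
end [ 472.4 -216.1   64.6]
6 [{"tx": -42, "ty": -15, "tz": -27, "rx": 0, "ry": 0, "rz": 0.002, "fingers": 1}, {"tx": -43, "ty": -15, "tz": -26, "rx": 0, "ry": 0, "rz": 0.002, "fingers": 1}, {"tx": -42, "ty": -16, "tz": -27, "rx": 0, "ry": 0, "rz": 0.001, "fingers": 1}, {"tx": -42, "ty": -15, "tz": -27, "rx": 0, "ry": 0, "rz": 0.002, "fingers": 1}, {"tx": -43, "ty": -14, "tz": -27, "rx": 0, "ry": 0, "rz": 0.002, "fingers": 1}, {"tx": -42, "ty": -15, "tz": -26, "rx": 0, "ry": 0, "rz": 0.002, "fingers": 1}]
end [539.6  44.8 224.6]
```

drive_tool --moves '[{"tx": 0,"ty": 0,"tz": -20,"rx": 0,"ry": 0,"rz": 0,"fingers": 1},{"tx": 0,"ty": 0,"tz": -40,"rx": 0,"ry": 0,"rz": 0,"fingers": 1},{"tx": -42,"ty": -15,"tz": -27,"rx": 0,"ry": 0,"rz": 0.002,"fingers": 1},{"tx": -43,"ty": -15,"tz": -26,"rx": 0,"ry": 0,"rz": 0.002,"fingers": 1},{"tx": -42,"ty": -16,"tz": -27,"rx": 0,"ry": 0,"rz": 0.002,"fingers": 1},{"tx": -42,"ty": -15,"tz": -27,"rx": 0,"ry": 0,"rz": 0.002,"fingers": 1},{"tx": -43,"ty": -14,"tz": -27,"rx": 0,"ry": 0,"rz": 0.002,"fingers": 1},{"tx": -42,"ty": -15,"tz": -26,"rx": 0,"ry": 0,"rz": 0.002,"fingers": 1},{"tx": 0,"ty": 0,"tz": 0,"rx": 0,"ry": 0,"rz": 0,"fingers": 1},{"tx": 0,"ty": 0,"tz": 0,"rx": 0,"ry": 0,"rz": 0,"fingers": 1}]'

```text
t: 6.08
ee_pos: [538.5, 44.7, 223.2]
orientation: [0.735, -0.678, -0.0, 0.0]
wrist_force: [0.2, 0.2, -0.0]
grip_width: 15.4
```

```bash
python3 - <<'E'
from h import *
st_(); d=shot('wrist','w3'); import pickle; pickle.dump(d,open('w3.pkl','wb'))
cv2.imwrite('pics/w3b.png',cv2.resize(d['image'][0:250,50:350,::-1],None,fx=2.4,fy=2.4,interpolation=cv2.INTER_CUBIC))
st_()
E
```

```text
t 6.08 pos [538.5  44.7 223.2] yaw -85.34 z [-0.001 -0.    -1.   ] F [ 0.2  0.2 -0. ] T [-0.    0.14  0.01] g 15.4 j [ 0.06  0.3   1.82 -0.    1.03  1.55]
t 6.12 pos [538.3  44.2 222.8] yaw -85.4 z [-0.002 -0.    -1.   ] F [ 0.1 -0.8 -0.1] T [-0.04  0.13  0.04] g 15.7 j [ 0.06  0.3   1.82 -0.    1.03  1.55]
```

View pics/w3b.png

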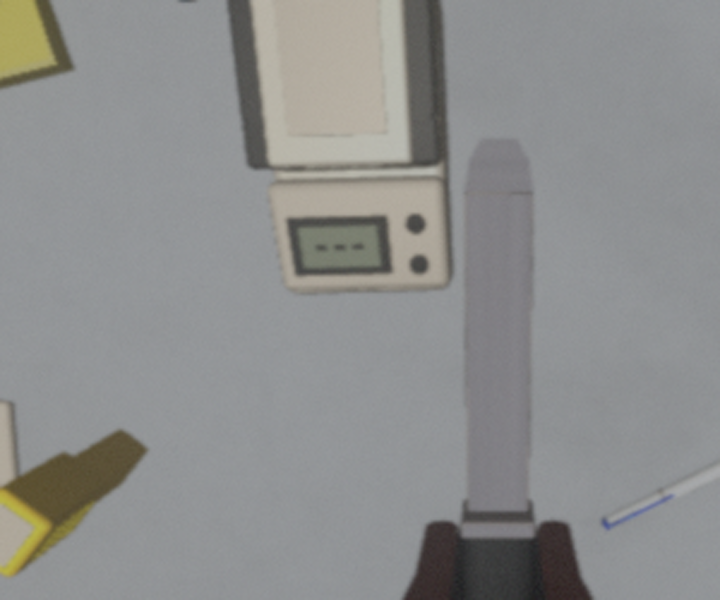

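```bash
python3 - <<'E'
from h import *
import pickle; d=pickle.load(open('w3.pkl','rb')); np.set_printoptions(precision=1,suppress=True)
W=lambda u,v:(50+u/2.4,v/2.4)
L=onz(d,W(249,167.5),73);Rr=onz(d,W(443,163),73); D=L-Rr
print('block front',L,Rr,(L+Rr)/2,np.linalg.norm(D),np.degrees(np.arctan2(-D[0],D[1])))
L2=onz(d,W(267,166),78);R2=onz(d,W(412,163),78);D=L2-R2
print('lid front',L2,R2,(L2+R2)/2,np.linalg.norm(D),np.degrees(np.arctan2(-D[0],D[1])))
a=onz(d,W(229,0),73);b=onz(d,W(440,0),73); print('sides',np.degrees(np.arctan2((a-L)[1],(a-L)[0])),np.degrees(np.arctan2((b-Rr)[1],(b-Rr)[0])))
a=onz(d,W(252,10),78);b=onz(d,W(266,155),78);print(np.degrees(np.arctan2((a-b)[1],(a-b)[0])))
a=onz(d,W(405,10),78);b=onz(d,W(411,155),78);print(np.degrees(np.arctan2((a-b)[1],(a-b)[0])))
s=read_state()
tip=onz(d,W(497,140),s['ee_pos'][2]+3); print('tip',tip,'from tcp',tip-s['ee_pos'])
bl=onz(d,W(497,500),s['ee_pos'][2]+3); print('blade yaw',np.degrees(np.arctan2((tip-bl)[1],(tip-bl)[0])))
for z in(226,216,236): print(z,onz(d,W(497,140),z)-s['ee_pos'], onz(d,W(465,185),z)-onz(d,W(533,185),z))
E
```

```text
block front [626.3 149.5  73. ] [634.1  73.4  73. ] [630.2 111.4  73. ] 76.46942212030797 5.873002705093609
lid front [627.3 140.9  78. ] [632.9  85.   78. ] [630.1 113.   78. ] 56.2180612067197 5.737969828797719
sides 6.236249517284254 4.52083477441263
5.261607376993322
5.198422893859121
tip [632.6  52.1 225.8] from tcp [94.2  7.9  3. ]
blade yaw 4.631633741101759
226 [94.2  7.9  3.2] [-1.1 13.7  0. ]
216 [95.   7.9 -6.8] [-1.2 14.6  0. ]
236 [93.5  7.8 13.2] [-1.  12.9  0. ]
```

```bash
python3 - <<'E'
import h; h.FG=1
from h import *
p,r=plan([521,101.5,95.5],down(-84.6),[538.3,44.6,223.7],down(-85.35),n=4)
plan([521,101.5,65.5],down(-84.6),p,r,n=2)
E
```

```text
4 [{"tx": -15, "ty": 3, "tz": 32, "rx": 0, "ry": 0, "rz": -0.003, "fingers": 1}, {"tx": -14, "ty": 3, "tz": 32, "rx": 0, "ry": 0, "rz": -0.004, "fingers": 1}, {"tx": -15, "ty": 3, "tz": 32, "rx": 0, "ry": 0, "rz": -0.003, "fingers": 1}, {"tx": -14, "ty": 3, "tz": 32, "rx": 0, "ry": 0, "rz": -0.003, "fingers": 1}]
end [521.4 101.4  95.7]
2 [{"tx": 0, "ty": 0, "tz": 15, "rx": 0, "ry": 0, "rz": 0, "fingers": 1}, {"tx": 0, "ty": 0, "tz": 15, "rx": 0, "ry": 0, "rz": 0, "fingers": 1}]
end [521.4 101.4  65.7]
```

drive_tool --moves '[{"tx": -15,"ty": 3,"tz": 32,"rx": 0,"ry": 0,"rz": -0.003,"fingers": 1},{"tx": -14,"ty": 3,"tz": 32,"rx": 0,"ry": 0,"rz": -0.004,"fingers": 1},{"tx": -15,"ty": 3,"tz": 32,"rx": 0,"ry": 0,"rz": -0.003,"fingers": 1},{"tx": -14,"ty": 3,"tz": 32,"rx": 0,"ry": 0,"rz": -0.003,"fingers": 1},{"tx": 0,"ty": 0,"tz": 20,"rx": 0,"ry": 0,"rz": 0,"fingers": 1},{"tx": 0,"ty": 0,"tz": 10,"rx": 0,"ry": 0,"rz": 0,"fingers": 1},{"tx": 0,"ty": 0,"tz": 0,"rx": 0,"ry": 0,"rz": 0,"fingers": 1},{"tx": 0,"ty": 0,"tz": 0,"rx": 0,"ry": 0,"rz": 0,"fingers": 1}]'

```text
t: 7.12
ee_pos: [523.0, 101.4, 66.3]
orientation: [0.739, -0.673, 0.0, -0.0]
wrist_force: [-0.0, -0.1, -0.5]
grip_width: 15.3
```

```bash
python3 - <<'E'
from h import *
st_(); d=shot('wrist','w4'); import pickle; pickle.dump(d,open('w4.pkl','wb'))
cv2.imwrite('pics/w4b.png',cv2.resize(d['image'][0:220,130:390,::-1],None,fx=2.7,fy=2.7,interpolation=cv2.INTER_CUBIC))
s=shot('scene','s4'); cv2.imwrite('pics/s4b.png',cv2.resize(s['image'][130:230,200:320,::-1],None,fx=6,fy=6,interpolation=cv2.INTER_CUBIC))
st_()
E
```

```text
t 7.12 pos [523.  101.4  66.3] yaw -84.67 z [ 0.001  0.    -1.   ] F [-0.  -0.1 -0.5] T [0.   0.19 0.06] g 15.3 j [ 0.17  0.53  1.92 -0.    0.69  1.65]
t 7.22 pos [523.1 101.7  66.5] yaw -84.65 z [ 0.001  0.    -1.   ] F [-0.1 -0.3 -1. ] T [0.03 0.14 0.06] g 16.0 j [ 0.17  0.53  1.92 -0.    0.69  1.65]
```

View pics/w4b.png

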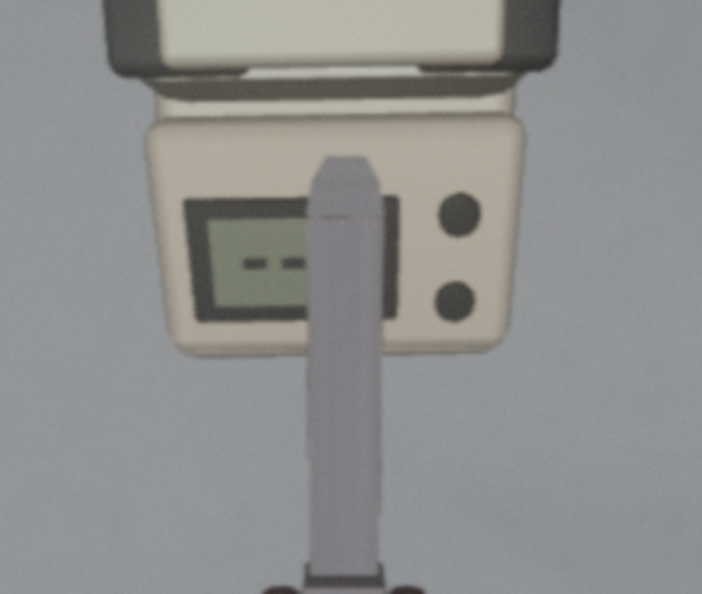

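View pics/s4b.png

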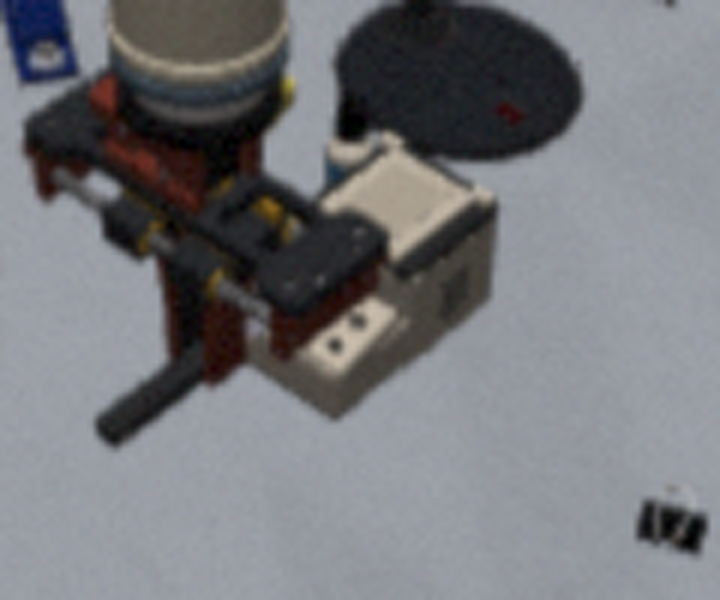

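```bash
python3 - <<'E'
from h import *
import pickle; d=pickle.load(open('w4.pkl','rb')); np.set_printoptions(precision=1,suppress=True)
W=lambda u,v:(130+u/2.7,v/2.7)
t=onz(d,W(346,156),70); l=onz(d,W(245,73),73); r=onz(d,W(418,69),73)
f1=onz(d,W(110,73),73);f2=onz(d,W(556,68),73)
print('tip',t,'notch',l,r,(l+r)/2,np.linalg.norm(l-r),'front',f1,f2,(f1+f2)/2,np.linalg.norm(f1-f2),d['eye'])
E
```

```text
tip [617.1 109.4  70. ] notch [628.2 127.5  73. ] [631.5  98.6  73. ] [629.8 113.1  73. ] 29.106008376161636 front [626.1 150.2  73. ] [633.8  75.5  73. ] [629.9 112.8  73. ] 75.00813909060108 [604.3 108.8 229.2]
```

drive_tool --moves '[{"tx": -2,"ty": -6,"tz": 0,"rx": 0,"ry": 0,"rz": 0,"fingers": 1},{"tx": 0,"ty": -6,"tz": 0,"rx": 0,"ry": 0,"rz": 0,"fingers": 1},{"tx": 0,"ty": -4,"tz": 0,"rx": 0,"ry": 0,"rz": 0,"fingers": 1},{"tx": 0,"ty": -4,"tz": 0,"rx": 0,"ry": 0,"rz": 0,"fingers": 1},{"tx": 0,"ty": -4,"tz": 0,"rx": 0,"ry": 0,"rz": 0,"fingers": 1},{"tx": 0,"ty": 0,"tz": 0,"rx": 0,"ry": 0,"rz": 0,"fingers": 1}]'

```text
t: 7.98
ee_pos: [546.4, 106.1, 65.6]
orientation: [0.739, -0.673, 0.0, -0.0]
wrist_force: [-0.0, 0.5, -1.1]
grip_width: 15.5
```

```bash
python3 - <<'E'
from h import *
st_(); d=shot('wrist','w5'); import pickle; pickle.dump(d,open('w5.pkl','wb'))
cv2.imwrite('pics/w5b.png',cv2.resize(d['image'][0:220,130:390,::-1],None,fx=2.7,fy=2.7,interpolation=cv2.INTER_CUBIC))
st_()
E
```

```text
t 7.97 pos [546.4 106.1  65.6] yaw -84.63 z [ 0.  0. -1.] F [-0.   0.5 -1.1] T [ 0.02  0.15 -0.02] g 15.5 j [0.17 0.55 1.87 0.   0.72 1.65]
t 8.03 pos [546.1 106.   65.6] yaw -84.63 z [-0. -0. -1.] F [-0.7  0.7 -1.3] T [ 0.04  0.15 -0.02] g 15.6 j [ 0.17  0.55  1.87 -0.    0.72  1.65]
```

View pics/w5b.png

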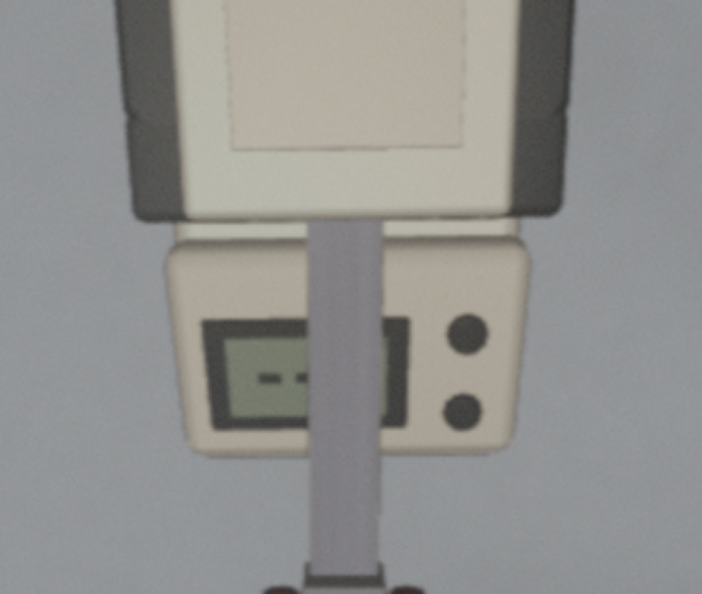

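```bash
python3 - <<'E'
import numpy as np
th=np.linspace(0,2.0,17); r=np.linspace(57,44,17)
P=np.c_[-r*np.cos(th)-2.5*np.sin(th), r*np.sin(th)-2.5*np.cos(th)-1.25]
P=np.vstack([[-57,-6.2],P[1:]])
print(np.round(P,0).astype(int).tolist()); Q=np.round(P); print([( -int(a), -int(b)) for a,b in np.diff(Q,axis=0)])
E
```

```text
[[-57, -6], [-56, 3], [-54, 10], [-52, 16], [-48, 22], [-44, 28], [-40, 32], [-35, 37], [-29, 40], [-24, 43], [-18, 44], [-12, 45], [-6, 46], [0, 45], [6, 44], [11, 42], [16, 40]]
[(-1, -9), (-2, -7), (-2, -6), (-4, -6), (-4, -6), (-4, -4), (-5, -5), (-6, -3), (-5, -3), (-6, -1), (-6, -1), (-6, -1), (-6, 1), (-6, 1), (-5, 2), (-5, 2)]
```

drive_tool --moves '[{"tx": 0,"ty": 0,"tz": -4,"rx": 0,"ry": 0,"rz": 0,"fingers": 1},{"tx": 0,"ty": -1,"tz": -5,"rx": 0,"ry": 0,"rz": 0,"fingers": 1},{"tx": 0,"ty": -2,"tz": -7,"rx": 0,"ry": 0,"rz": 0,"fingers": 1},{"tx": 0,"ty": -2,"tz": -6,"rx": 0,"ry": 0,"rz": 0,"fingers": 1},{"tx": 0,"ty": -4,"tz": -6,"rx": 0,"ry": 0,"rz": 0,"fingers": 1},{"tx": 0,"ty": -4,"tz": -6,"rx": 0,"ry": 0,"rz": 0,"fingers": 1},{"tx": 0,"ty": -4,"tz": -4,"rx": 0,"ry": 0,"rz": 0,"fingers": 1},{"tx": 0,"ty": 0,"tz": 0,"rx": 0,"ry": 0,"rz": 0,"fingers": 1}]'

```text
t: 9.02
ee_pos: [564.0, 107.8, 104.2]
orientation: [0.739, -0.673, 0.001, -0.001]
wrist_force: [0.9, -0.2, -0.9]
grip_width: 15.6
```

```bash
python3 - <<'E'
from h import *
st_(); d=shot('wrist','w6'); s=shot('scene','s6'); 
a=cv2.resize(d['image'][0:240,100:400,::-1],(400,320)); b=cv2.resize(s['image'][130:230,215:315,::-1],(320,320),interpolation=cv2.INTER_CUBIC)
cv2.imwrite('pics/c6.png',np.hstack([a,b]))
E
```

```text
t 9.03 pos [564.  107.8 104.2] yaw -84.63 z [ 0.002  0.    -1.   ] F [ 0.9 -0.2 -0.9] T [-0.02  0.17 -0.  ] g 15.6 j [ 0.17  0.51  1.82 -0.    0.81  1.65]
```

View pics/c6.png

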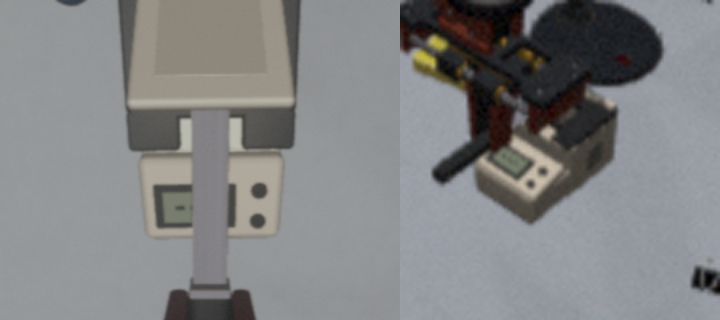

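The lid has risen on the blade: its front edge at (210,105) now overhangs the notch at (210,130). I'll carry on along the arc.

drive_tool --moves '[{"tx": 0,"ty": -5,"tz": -5,"rx": 0,"ry": 0,"rz": 0,"fingers": 1},{"tx": 0,"ty": -6,"tz": -3,"rx": 0,"ry": 0,"rz": 0,"fingers": 1},{"tx": 0,"ty": -5,"tz": -3,"rx": 0,"ry": 0,"rz": 0,"fingers": 1},{"tx": 0,"ty": -6,"tz": -1,"rx": 0,"ry": 0,"rz": 0,"fingers": 1},{"tx": 0,"ty": -6,"tz": -1,"rx": 0,"ry": 0,"rz": 0,"fingers": 1},{"tx": 0,"ty": -6,"tz": -1,"rx": 0,"ry": 0,"rz": 0,"fingers": 1},{"tx": 0,"ty": -6,"tz": 1,"rx": 0,"ry": 0,"rz": 0,"fingers": 1},{"tx": 0,"ty": -6,"tz": 1,"rx": 0,"ry": 0,"rz": 0,"fingers": 1},{"tx": 0,"ty": -5,"tz": 1,"rx": 0,"ry": 0,"rz": 0,"fingers": 1},{"tx": 0,"ty": -4,"tz": 1,"rx": 0,"ry": 0,"rz": 0,"fingers": 1},{"tx": 0,"ty": 0,"tz": 0,"rx": 0,"ry": 0,"rz": 0,"fingers": 1}]'

```text
t: 10.5
ee_pos: [617.4, 112.8, 113.4]
orientation: [0.739, -0.673, -0.0, 0.001]
wrist_force: [-3.1, 0.4, 1.4]
grip_width: 15.6
```

```bash
python3 - <<'E'
from h import *
st_(); d=shot('wrist','w7'); s=shot('scene','s7'); 
a=cv2.resize(d['image'][0:240,100:400,::-1],(400,320)); b=cv2.resize(s['image'][120:230,215:325,::-1],(320,320),interpolation=cv2.INTER_CUBIC)
cv2.imwrite('pics/c7.png',np.hstack([a,b])); st_()
E
```

```text
t 10.5 pos [617.4 112.8 113.4] yaw -84.62 z [-0.001 -0.    -1.   ] F [-3.1  0.4  1.4] T [ 0.01  0.53 -0.02] g 15.6 j [0.16 0.56 1.69 0.   0.89 1.64]
t 10.6 pos [617.4 112.8 113.5] yaw -84.62 z [-0.001 -0.    -1.   ] F [-3.4  0.4  1. ] T [0.   0.53 0.07] g 15.9 j [0.16 0.56 1.69 0.   0.89 1.64]
```

View pics/c7.png

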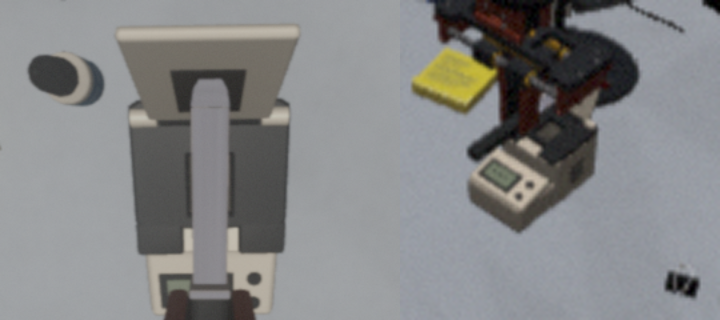

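drive_tool --moves '[{"tx": 0,"ty": -2,"tz": 0,"rx": 0,"ry": 0,"rz": 0,"fingers": 1},{"tx": 0,"ty": 0,"tz": 0,"rx": 0,"ry": 0,"rz": 0,"fingers": 1}]'

```text
t: 10.85
ee_pos: [617.8, 112.8, 113.2]
orientation: [0.739, -0.673, -0.001, 0.002]
wrist_force: [-8.0, -0.4, 2.5]
grip_width: 15.7
```

```bash
python3 - <<'E'
from h import *
st_()
E
```

```text
t 10.85 pos [617.8 112.8 113.2] yaw -84.62 z [-0.004 -0.001 -1.   ] F [-8.  -0.4  2.5] T [-0.04  1.29 -0.02] g 15.7 j [0.16 0.56 1.69 0.   0.89 1.64]
```

drive_tool --moves '[{"tx": 0,"ty": 10,"tz": 0,"rx": 0,"ry": 0,"rz": 0,"fingers": 1},{"tx": 0,"ty": 30,"tz": 0,"rx": 0,"ry": 0,"rz": 0,"fingers": 1},{"tx": 10,"ty": 40,"tz": 0,"rx": 0,"ry": 0,"rz": 0,"fingers": 1},{"tx": 27,"ty": 40,"tz": 0,"rx": 0,"ry": 0,"rz": 0,"fingers": 1},{"tx": 27,"ty": 36,"tz": 20,"rx": 0,"ry": 0,"rz": 0,"fingers": 1},{"tx": 0,"ty": 0,"tz": 45,"rx": 0,"ry": 0,"rz": 0,"fingers": 1},{"tx": 0,"ty": 0,"tz": 30,"rx": 0,"ry": 0,"rz": 0,"fingers": 1},{"tx": 0,"ty": 0,"tz": 10,"rx": 0,"ry": 0,"rz": 0,"fingers": 1},{"tx": 0,"ty": 0,"tz": 4,"rx": 0,"ry": 0,"rz": 0,"fingers": 1},{"tx": 0,"ty": 0,"tz": 0,"rx": 0,"ry": 0,"rz": 0,"fingers": 1}]'

```text
t: 12.1
ee_pos: [471.2, 34.8, 5.3]
orientation: [0.74, -0.673, 0.001, -0.001]
wrist_force: [-0.1, 0.3, -0.8]
grip_width: 15.6
```

```bash
python3 - <<'E'
from h import *
st_()
E
```

```text
t 12.1 pos [471.2  34.8   5.3] yaw -84.61 z [ 0.001  0.    -1.   ] F [-0.1  0.3 -0.8] T [ 0.03  0.12 -0.02] g 15.6 j [ 0.05  0.59  2.06 -0.    0.48  1.53]
```

drive_tool --moves '[{"tx": 0,"ty": 0,"tz": 0,"rx": 0,"ry": 0,"rz": 0,"fingers": 0.55},{"tx": 0,"ty": 0,"tz": 0,"rx": 0,"ry": 0,"rz": 0,"fingers": 0.55},{"tx": 0,"ty": 0,"tz": 0,"rx": 0,"ry": 0,"rz": 0,"fingers": 0.55},{"tx": 0,"ty": 0,"tz": -20,"rx": 0,"ry": 0,"rz": 0,"fingers": 0.55},{"tx": 0,"ty": 0,"tz": -60,"rx": 0,"ry": 0,"rz": 0,"fingers": 0.3},{"tx": -20,"ty": 0,"tz": -58,"rx": 0,"ry": 0,"rz": 0,"fingers": 0},{"tx": -40,"ty": 0,"tz": -45,"rx": 0,"ry": 0,"rz": 0,"fingers": 0},{"tx": -50,"ty": 0,"tz": -35,"rx": 0,"ry": 0,"rz": 0,"fingers": 0},{"tx": -60,"ty": 0,"tz": -20,"rx": 0,"ry": 0,"rz": 0,"fingers": 0},{"tx": -60,"ty": 0,"tz": 0,"rx": 0,"ry": 0,"rz": 0,"fingers": 0},{"tx": -60,"ty": 0,"tz": 0,"rx": 0,"ry": 0,"rz": 0,"fingers": 0},{"tx": 0,"ty": 0,"tz": 0,"rx": 0,"ry": 0,"rz": 0,"fingers": 0},{"tx": 0,"ty": 0,"tz": 0,"rx": 0,"ry": 0,"rz": 0,"fingers": 0}]'

```text
t: 13.72
ee_pos: [442.9, 322.2, 242.1]
orientation: [0.74, -0.673, 0.0, 0.001]
wrist_force: [0.3, 0.2, 0.0]
grip_width: 88.0
```

```bash
python3 - <<'E'
from h import *
st_(); d=shot('wrist','w8'); import pickle; pickle.dump(d,open('w8.pkl','wb'))
s=shot('scene','s8'); cv2.imwrite('pics/s8b.png',cv2.resize(s['image'][100:310,130:400,::-1],None,fx=2.8,fy=2.8,interpolation=cv2.INTER_CUBIC))
cv2.imwrite('pics/w8b.png',cv2.resize(d['image'][:,:,::-1],None,fx=1.55,fy=1.55,interpolation=cv2.INTER_CUBIC))
for q in ['pack_tall','pack_short','rack']: print(q,[(np.round(r['box']),r['p']) for r in models.search_frame(d,q)])
st_()
E
```

```text
t 13.72 pos [442.9 322.2 242.1] yaw -84.58 z [-0.001 -0.001 -1.   ] F [0.3 0.2 0. ] T [-0.01  0.12  0.01] g 88.0 j [ 0.61  0.29  1.78 -0.    1.07  2.08]
pack_tall [(array([212.,  12., 257.,  63.]), 0.76), (array([309., 117., 363., 167.]), 0.74), (array([236., 117., 264., 162.]), 0.72)]
pack_short [(array([154., 111., 185., 150.]), 0.57)]
rack [(array([161.,  92., 279., 158.]), 0.82), (array([235., 121., 264., 166.]), 0.6)]
t 13.97 pos [443.7 321.5 242.5] yaw -84.73 z [-0. -0. -1.] F [-0.4  0.8  0.2] T [0.01 0.19 0.03] g 88.1 j [ 0.61  0.29  1.78 -0.    1.07  2.08]
```

View pics/w8b.png

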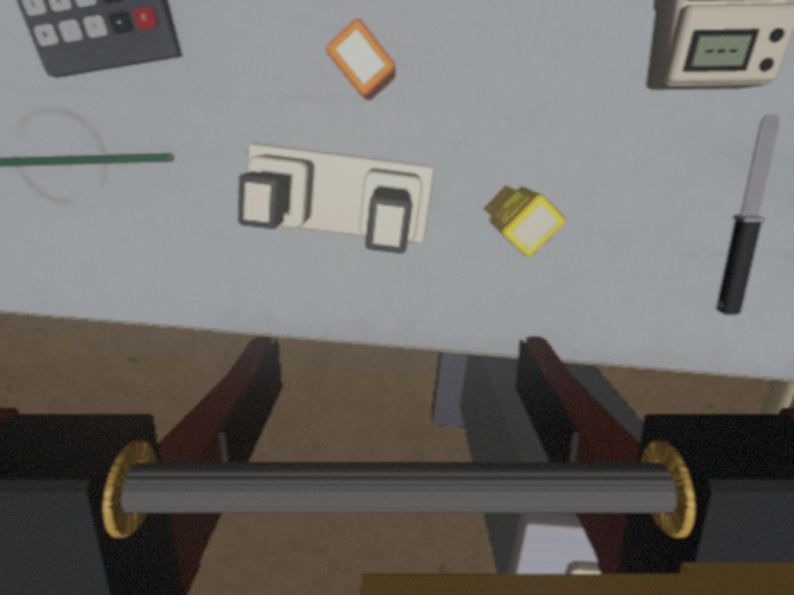

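View pics/s8b.png

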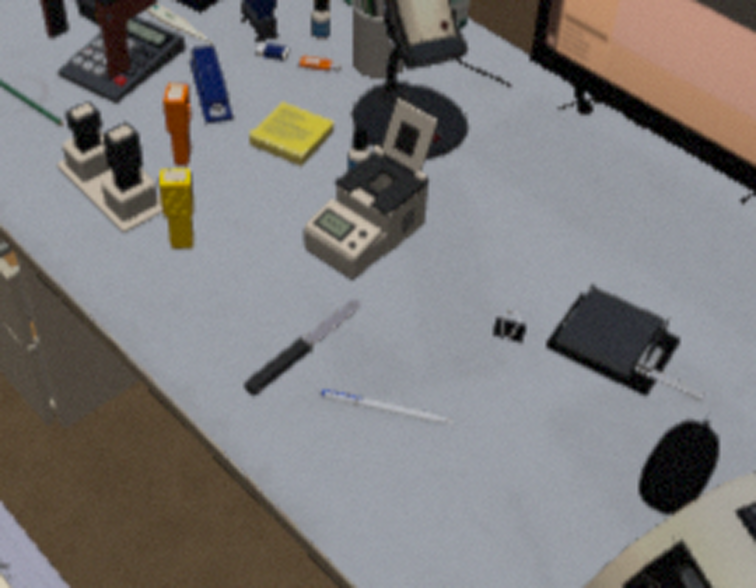

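```bash
python3 - <<'E'
from h import *
import pickle; d=pickle.load(open('w8.pkl','rb')); t,s=pickle.load(open('ts.pkl','rb'))
a=cv2.resize(d['image'][85:170,145:285,::-1],(640,389),interpolation=cv2.INTER_CUBIC) # scale 4.571
b=cv2.resize(s['image'][130:190,150:205,::-1],(357,389),interpolation=cv2.INTER_CUBIC)[:, :160] # 6.49
cv2.imwrite('pics/c8.png',a)
cv2.imwrite('pics/c8b.png',cv2.resize(s['image'][130:190,145:205,::-1],None,fx=9,fy=9,interpolation=cv2.INTER_CUBIC))
cv2.imwrite('pics/c8t.png',cv2.resize(t['image'][90:140,180:250,::-1],None,fx=9,fy=9,interpolation=cv2.INTER_CUBIC))
E
```

```text
(no output)
```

View pics/c8.png

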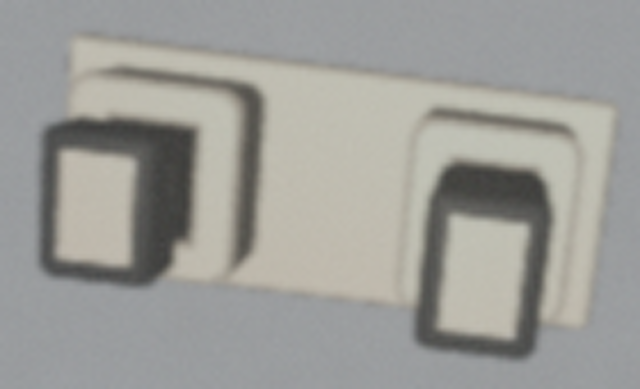

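View pics/c8b.png

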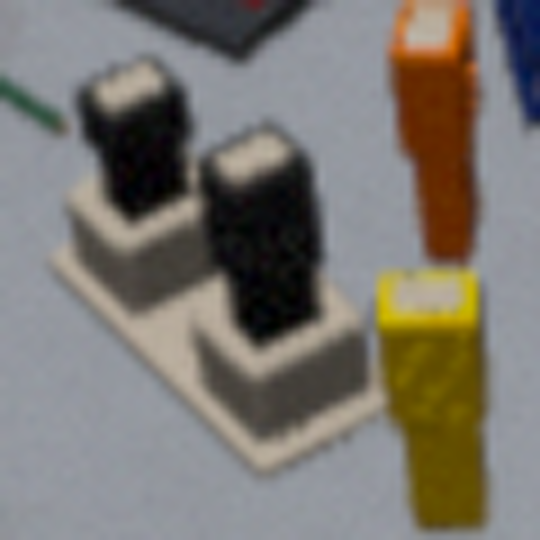

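View pics/c8t.png

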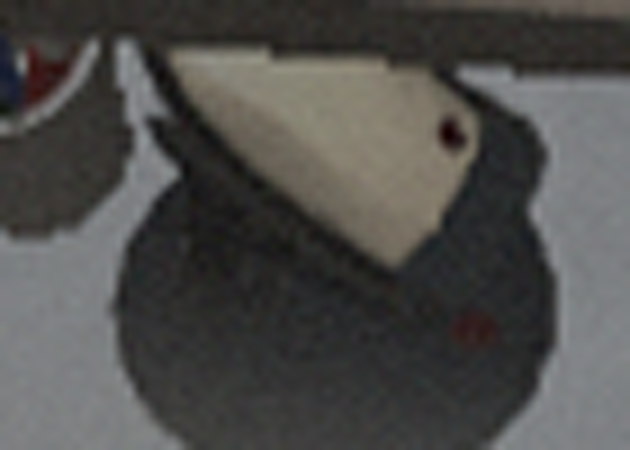

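```bash
python3 - <<'E'
from h import *
import pickle; d=pickle.load(open('w8.pkl','rb')); t,s=pickle.load(open('ts.pkl','rb')); np.set_printoptions(precision=1,suppress=True)
W=lambda u,v:(145+u/4.571,85+v/4.571)
C=[onz(d,W(*p),114) for p in [(436,200),(549,207),(533,354),(417,343)]]
print('cap',C,np.mean(C,0)); L=[onz(d,W(*p),114) for p in [(450,212),(527,218),(517,340),(437,333)]]; print('label',np.mean(L,0))
an=lambda a,b:np.degrees(np.arctan2((b-a)[1],(b-a)[0]))
print(an(C[3],C[0]),an(C[2],C[1]),an(L[3],L[0]),an(L[2],L[1]),'cross',an(C[1],C[0])-90,an(C[2],C[3])-90,an(L[1],L[0])-90)
print('len',np.linalg.norm(C[0]-C[3]),np.linalg.norm(C[1]-C[0]))
B=[onz(d,W(*p),4) for p in [(75,37),(612,103),(583,325)]]; print('rack base',an(B[1],B[0])-90,an(B[2],B[1]),np.linalg.norm(B[0]-B[1]),B)
S=lambda u,v:(145+u/9,130+v/9)
top=(180+0,0)
# cap label centre: scene px vs z
print('scene tall',S(252,158), [proj(s,[*np.mean(C,0)[:2]*1,z]) for z in (90,114)])
for z in (150,200,250): print('head',z,onz(t,(223.9,119.4),z),onz(s,(276,122),z),onz(s,(294,116),z))
E
```

```text
cap [array([484.7, 341.3, 114. ]), array([485.4, 318.3, 114. ]), array([454.6, 318.6, 114. ]), array([454.6, 343. , 114. ])] [469.8 330.3 114. ]
label [469.9 330.5 114. ]
-3.1139985872150646 -0.40966580971212374 -1.4949459173291304 0.8738249633826374 cross 1.853699470822093 -0.18381419613835703 0.9357261490855251
len 30.066932902313983 22.989677714480294
rack base -1.427966748000344 -1.0640131819697947 146.66493377145895 [array([504.1, 446.3,   4. ]), array([500.5, 299.7,   4. ]), array([438. , 300.8,   4. ])]
scene tall (173.0, 147.55555555555554) [array([[173.5, 153.3]]), array([[172.6, 147.4]])]
head 150 [782.1 191.3 150. ] [765.  179.6 150. ] [830.5 164.1 150. ]
head 200 [762.6 185.6 200. ] [717.3 134.3 200. ] [778.9 119.7 200. ]
head 250 [743.1 179.9 250. ] [669.6  89.  250. ] [727.2  75.4 250. ]
```

```bash
python3 - <<'E'
import h; h.FG=0.35
from h import *
st_(); p,r=plan([470,330.4,150],down(-91),n=2); plan([470,330.4,74],down(-91),p,r,n=3)
E
```

```text
t 13.97 pos [443.7 321.5 242.5] yaw -84.73 z [-0. -0. -1.] F [-0.4  0.8  0.2] T [0.01 0.19 0.03] g 88.1 j [ 0.61  0.29  1.78 -0.    1.07  2.08]
2 [{"tx": -3, "ty": -14, "tz": 46, "rx": 0, "ry": 0, "rz": 0.055, "fingers": 0.35}, {"tx": -4, "ty": -13, "tz": 46, "rx": 0, "ry": 0, "rz": 0.054, "fingers": 0.35}]
end [470.2 330.2 150.5]
3 [{"tx": 0, "ty": 0, "tz": 25, "rx": 0, "ry": 0, "rz": 0, "fingers": 0.35}, {"tx": 0, "ty": 0, "tz": 26, "rx": 0, "ry": 0, "rz": 0, "fingers": 0.35}, {"tx": 0, "ty": 0, "tz": 25, "rx": 0, "ry": 0, "rz": 0, "fingers": 0.35}]
end [470.2 330.2  74.5]
```

drive_tool --moves '[{"tx": -3,"ty": -14,"tz": 46,"rx": 0,"ry": 0,"rz": 0.055,"fingers": 0.35},{"tx": -4,"ty": -13,"tz": 46,"rx": 0,"ry": 0,"rz": 0.054,"fingers": 0.35},{"tx": 0,"ty": 0,"tz": 0,"rx": 0,"ry": 0,"rz": 0,"fingers": 0.35},{"tx": 0,"ty": 0,"tz": 25,"rx": 0,"ry": 0,"rz": 0,"fingers": 0.35},{"tx": 0,"ty": 0,"tz": 26,"rx": 0,"ry": 0,"rz": 0,"fingers": 0.35},{"tx": 0,"ty": 0,"tz": 25,"rx": 0,"ry": 0,"rz": 0,"fingers": 0.35},{"tx": 0,"ty": 0,"tz": 0,"rx": 0,"ry": 0,"rz": 0,"fingers": 0.35}]'

```text
t: 14.85
ee_pos: [469.5, 330.8, 74.8]
orientation: [-0.702, 0.712, 0.0, -0.001]
wrist_force: [0.3, -0.0, -0.3]
grip_width: 57.2
```

```bash
python3 - <<'E'
from h import *
st_(); d=shot('wrist','w9'); cv2.imwrite('pics/w9b.png',cv2.resize(d['image'][:,:,::-1],None,fx=1.3,fy=1.3)); st_()
E
```

```text
t 14.85 pos [469.5 330.8  74.8] yaw -90.86 z [-0.001 -0.001 -1.   ] F [ 0.3 -0.  -0.3] T [-0.03  0.16 -0.01] g 57.2 j [ 0.59  0.56  1.83 -0.    0.76  2.18]
t 14.9 pos [470.2 331.4  75.7] yaw -90.86 z [ 0.  0. -1.] F [ 0.  -0.4 -0.1] T [ 0.02  0.16 -0.01] g 57.0 j [ 0.59  0.56  1.83 -0.    0.76  2.18]
```

View pics/w9b.png

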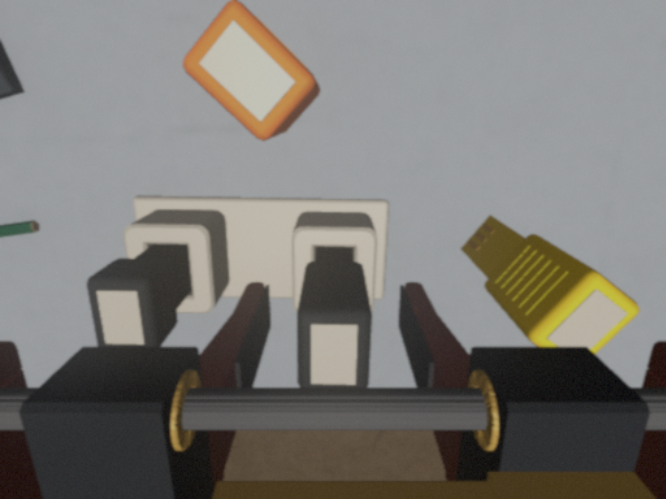

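drive_tool --moves '[{"tx": 0,"ty": 0,"tz": 0,"rx": 0,"ry": 0,"rz": 0,"fingers": 1},{"tx": 0,"ty": 0,"tz": 0,"rx": 0,"ry": 0,"rz": 0,"fingers": 1},{"tx": 0,"ty": 0,"tz": 0,"rx": 0,"ry": 0,"rz": 0,"fingers": 1},{"tx": 0,"ty": 0,"tz": 0,"rx": 0,"ry": 0,"rz": 0,"fingers": 1},{"tx": 0,"ty": 0,"tz": -10,"rx": 0,"ry": 0,"rz": 0,"fingers": 1},{"tx": 0,"ty": 0,"tz": -20,"rx": 0,"ry": 0,"rz": 0,"fingers": 1},{"tx": 0,"ty": 0,"tz": -30,"rx": 0,"ry": 0,"rz": 0,"fingers": 1},{"tx": 0,"ty": 0,"tz": -40,"rx": 0,"ry": 0,"rz": 0,"fingers": 1},{"tx": 0,"ty": 0,"tz": -20,"rx": 0,"ry": 0,"rz": 0,"fingers": 1},{"tx": 0,"ty": 0,"tz": 0,"rx": 0,"ry": 0,"rz": 0,"fingers": 1}]' --squeeze 55

```text
t: 16.15
ee_pos: [470.7, 332.1, 196.4]
orientation: [-0.702, 0.712, -0.0, 0.002]
wrist_force: [0.0, 0.6, -1.4]
grip_width: 26.1
```

```bash
python3 - <<'E'
import h; h.FG=1
from h import *
st_(); plan([570,107,194],down(-84.6),vmax=40)
E
```

```text
t 16.15 pos [470.7 332.1 196.4] yaw -90.87 z [ 0.003  0.002 -1.   ] F [ 0.   0.6 -1.4] T [-0.    0.13  0.  ] g 26.1 j [0.59 0.38 1.76 0.   0.99 2.18]
7 [{"tx": 32, "ty": -15, "tz": 0, "rx": 0, "ry": 0, "rz": -0.016, "fingers": 1}, {"tx": 32, "ty": -14, "tz": 1, "rx": -0.001, "ry": 0.001, "rz": -0.015, "fingers": 1}, {"tx": 32, "ty": -13, "tz": 0, "rx": 0, "ry": 0, "rz": -0.016, "fingers": 1}, {"tx": 33, "ty": -14, "tz": 0, "rx": -0.001, "ry": 0, "rz": -0.016, "fingers": 1}, {"tx": 33, "ty": -12, "tz": 1, "rx": 0, "ry": 0, "rz": -0.015, "fingers": 1}, {"tx": 33, "ty": -12, "tz": 0, "rx": -0.001, "ry": 0.001, "rz": -0.016, "fingers": 1}, {"tx": 33, "ty": -12, "tz": 0, "rx": 0, "ry": 0, "rz": -0.015, "fingers": 1}]
end [570.  107.  194.3]
```

drive_tool --moves '[{"tx": 32,"ty": -15,"tz": 0,"rx": 0,"ry": 0,"rz": -0.016,"fingers": 1},{"tx": 32,"ty": -14,"tz": 1,"rx": 0,"ry": 0,"rz": -0.015,"fingers": 1},{"tx": 32,"ty": -13,"tz": 0,"rx": 0,"ry": 0,"rz": -0.016,"fingers": 1},{"tx": 33,"ty": -14,"tz": 0,"rx": 0,"ry": 0,"rz": -0.016,"fingers": 1},{"tx": 33,"ty": -12,"tz": 1,"rx": 0,"ry": 0,"rz": -0.015,"fingers": 1},{"tx": 33,"ty": -12,"tz": 0,"rx": 0,"ry": 0,"rz": -0.016,"fingers": 1},{"tx": 33,"ty": -12,"tz": 0,"rx": 0,"ry": 0,"rz": -0.015,"fingers": 1},{"tx": 0,"ty": 0,"tz": 0,"rx": 0,"ry": 0,"rz": 0,"fingers": 1},{"tx": 0,"ty": 0,"tz": 0,"rx": 0,"ry": 0,"rz": 0,"fingers": 1},{"tx": 0,"ty": 0,"tz": 0,"rx": 0,"ry": 0,"rz": 0,"fingers": 1}]'

```text
t: 17.4
ee_pos: [568.4, 107.3, 192.0]
orientation: [0.74, -0.673, -0.0, 0.0]
wrist_force: [0.6, -0.6, -1.2]
grip_width: 25.5
```

```bash
python3 - <<'E'
from h import *
st_(); d=shot('wrist','w10'); import pickle; pickle.dump(d,open('w10.pkl','wb'))
cv2.imwrite('pics/w10b.png',cv2.resize(d['image'][0:250,110:410,::-1],None,fx=2.4,fy=2.4,interpolation=cv2.INTER_CUBIC))
st_()
E
```

```text
t 17.4 pos [568.4 107.3 192. ] yaw -84.57 z [-0.001 -0.    -1.   ] F [ 0.6 -0.6 -1.2] T [-0.03  0.2   0.02] g 25.5 j [0.17 0.39 1.76 0.   0.99 1.64]
t 17.45 pos [568.6 107.3 192.2] yaw -84.56 z [-0.001  0.    -1.   ] F [-1.  -0.2 -1.5] T [ 0.    0.16 -0.03] g 25.7 j [0.17 0.39 1.76 0.   0.99 1.64]
```

View pics/w10b.png

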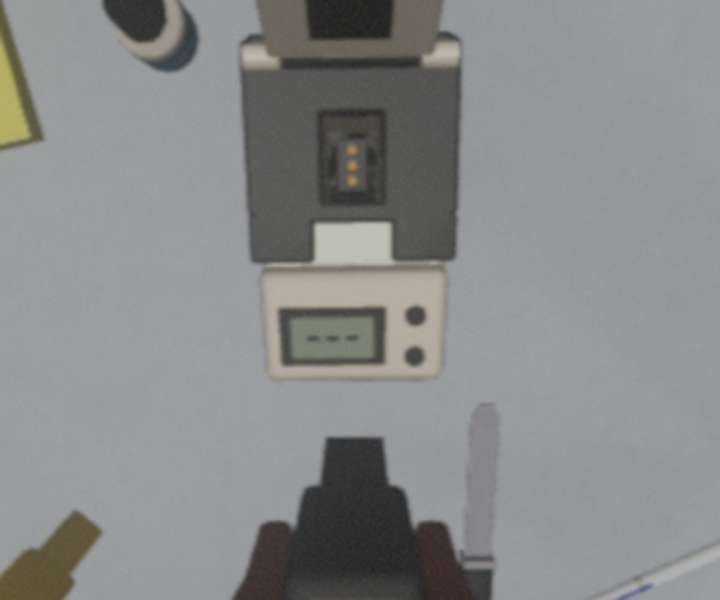

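```bash
python3 - <<'E'
from h import *
import pickle; d=pickle.load(open('w10.pkl','rb')); np.set_printoptions(precision=1,suppress=True)
im=cv2.resize(d['image'][35:95,230:290,::-1],None,fx=10,fy=10,interpolation=cv2.INTER_CUBIC); cv2.imwrite('pics/well.png',im)
im=cv2.resize(d['image'][175:235,220:300,::-1],None,fx=9,fy=9,interpolation=cv2.INTER_CUBIC); cv2.imwrite('pics/foot.png',im)
E
```

```text
(no output)
```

View pics/well.png

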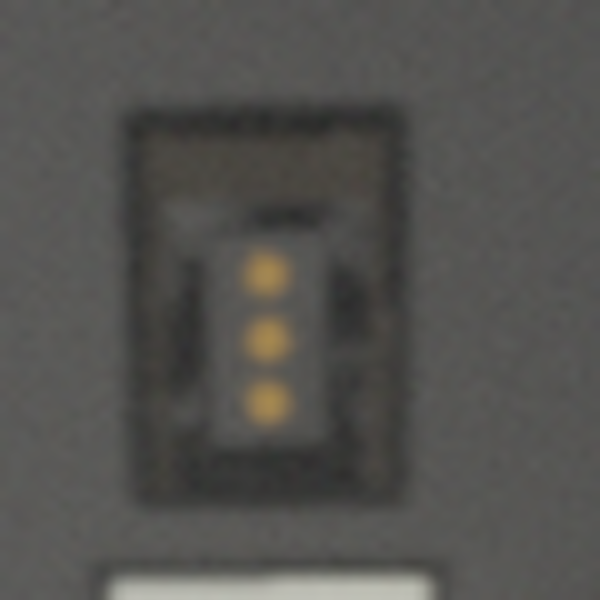

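View pics/foot.png

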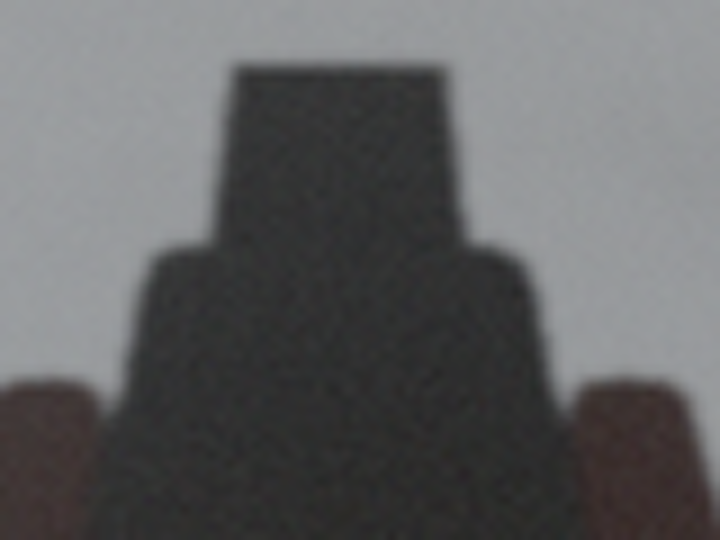

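```bash
python3 - <<'E'
from h import *
import pickle; d=pickle.load(open('w10.pkl','rb')); np.set_printoptions(precision=2,suppress=True)
W=lambda u,v:(230+u/10-.45,35+v/10-.45)  # cv2 resize centre offset
Rt=down(-84.56); tcp=np.array([568.5,107.3,192.1])
c=[onz(d,W(*p),73) for p in [(126,103),(407,103),(407,502),(137,502)]]
print(c,'centre',np.mean(c,0),[np.linalg.norm(c[i]-c[i-1]) for i in range(4)], np.degrees(np.arctan2((c[0]-c[3])[1],(c[0]-c[3])[0])),np.degrees(np.arctan2((c[1]-c[2])[1],(c[1]-c[2])[0])))
F=lambda u,v:(220+u/9-.45,175+v/9-.45)
for z in(120,124,128):
  a,b=onz(d,F(232,66),z),onz(d,F(446,66),z); print(z,'foot far',a,b,np.linalg.norm(a-b),'tool',Rt.inv().apply((a+b)/2-tcp))
for z in (178,182,186):
  a,b=onz(d,F(155,252),z),onz(d,F(525,252),z); print(z,'shoulder far',np.linalg.norm(a-b),'tool',Rt.inv().apply((a+b)/2-tcp))
# mast: block front corners & notch
Wc=lambda u,v:(110+u/2.4,v/2.4)
f=[onz(d,Wc(*p),73) for p in [(252,262),(456,259)]]; print('front mid',np.mean(f,0),'->well',np.mean(f,0)+36*np.array([np.cos(.094),np.sin(.094),0]))
print(d['eye'])
E
```

```text
[array([680.84, 130.15,  73.  ]), array([683.03, 106.87,  73.  ]), array([651.52, 103.49,  73.  ]), array([649.33, 126.68,  73.  ])] centre [666.18 116.8   73.  ] [np.float64(31.695291246047475), np.float64(23.38926933927167), np.float64(31.693459016791465), np.float64(23.291981223285934)] 6.298154087928056 6.122309948767564
120 foot far [576.76 117.15 120.  ] [578.52  98.48 120.  ] 18.75295635227238 tool [ 0.35 -9.15 72.1 ]
124 foot far [578.01 117.11 124.  ] [579.74  98.76 124.  ] 18.433430196597985 tool [  0.35 -10.39  68.1 ]
128 foot far [579.26 117.07 128.  ] [580.96  99.04 128.  ] 18.113904040923625 tool [  0.35 -11.63  64.1 ]
178 shoulder far 24.92867108727413 tool [  0.38 -14.02  14.1 ]
182 shoulder far 24.364545026452063 tool [  0.38 -15.56  10.1 ]
186 shoulder far 23.80041896562997 tool [  0.38 -17.1    6.1 ]
front mid [630.56 112.57  73.  ] ->well [666.4  115.95  73.  ]
[650.15 114.84 354.76]
```

drive_tool --moves '[{"tx": 0,"ty": -30,"tz": 0,"rx": 0,"ry": 0,"rz": 0,"fingers": 1},{"tx": 0,"ty": -40,"tz": 0,"rx": 0,"ry": 0,"rz": 0,"fingers": 1},{"tx": 0,"ty": -20,"tz": 15,"rx": 0,"ry": 0,"rz": 0,"fingers": 1},{"tx": 0,"ty": -8.5,"tz": 15,"rx": 0,"ry": 0,"rz": 0,"fingers": 1},{"tx": 0,"ty": 0,"tz": 5,"rx": 0,"ry": 0,"rz": 0,"fingers": 1},{"tx": 0,"ty": 0,"tz": 0,"rx": 0,"ry": 0,"rz": 0,"fingers": 1},{"tx": 0,"ty": 0,"tz": 0,"rx": 0,"ry": 0,"rz": 0,"fingers": 1}]'

```text
t: 18.32
ee_pos: [666.9, 115.7, 158.1]
orientation: [0.74, -0.673, 0.0, -0.0]
wrist_force: [0.4, 0.5, -0.4]
grip_width: 25.6
```

```bash
python3 - <<'E'
from h import *
st_(); d=shot('wrist','w11'); import pickle; pickle.dump(d,open('w11.pkl','wb'))
cv2.imwrite('pics/w11b.png',cv2.resize(d['image'][90:250,170:350,::-1],None,fx=3.6,fy=3.6,interpolation=cv2.INTER_CUBIC))
st_();st_()
E
```

```text
t 18.32 pos [666.9 115.7 158.1] yaw -84.62 z [ 0.  0. -1.] F [ 0.4  0.5 -0.4] T [ 0.    0.18 -0.02] g 25.6 j [ 0.15  0.57  1.55 -0.    1.02  1.63]
t 18.38 pos [667.1 115.7 158.2] yaw -84.62 z [ 0.001  0.    -1.   ] F [-0.2 -0.4 -0.7] T [0.05 0.12 0.02] g 25.6 j [ 0.15  0.57  1.55 -0.    1.02  1.63]
t 18.38 pos [667.1 115.7 158.2] yaw -84.62 z [ 0.001  0.    -1.   ] F [-0.2 -0.4 -0.7] T [0.05 0.12 0.02] g 25.6 j [ 0.15  0.57  1.55 -0.    1.02  1.63]
```

View pics/w11b.png

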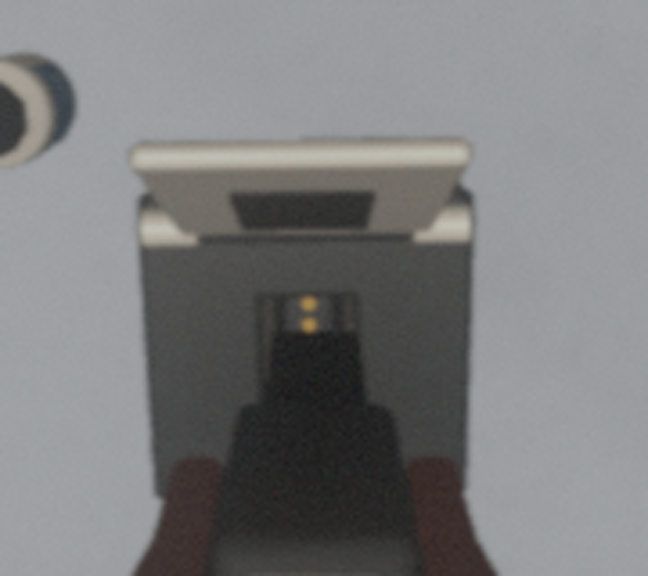

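```bash
python3 - <<'E'
from h import *
import pickle; d=pickle.load(open('w11.pkl','rb')); np.set_printoptions(precision=2,suppress=True)
Rt=down(-84.62); tcp=np.array([667,115.7,158.1])
W=lambda u,v:(170+u/3.6-.35,90+v/3.6-.35)
T=lambda p:Rt.inv().apply(p-tcp)
a,b=onz(d,W(256,293),73),onz(d,W(360,293),73); print('well far edge',T(a),T(b),T((a+b)/2),np.linalg.norm(a-b), '=> centre y', T((a+b)/2)[1]+15.8)
m=[onz(d,W(*p),73) for p in [(142,245),(469,245),(158,490),(466,490)]]; print('block corners',[T(x) for x in m])
for z in (89.5,97.5):
  a,b=onz(d,W(274,334),z),onz(d,W(361,334),z); print('pack',z,T((a+b)/2),np.linalg.norm(a-b))
a,b=onz(d,W(240,407),147.5),onz(d,W(391,407),147.5); print('shoulder',T((a+b)/2),np.linalg.norm(a-b))
E
```

```text
well far edge [-13.22 -14.52  85.1 ] [ 10.58 -14.5   85.1 ] [ -1.32 -14.51  85.1 ] 23.794712118595434 => centre y 1.2891868329551812
block corners [array([-38.78, -25.76,  85.1 ]), array([ 35.06, -25.71,  85.1 ]), array([-37.71,  34.8 ,  85.1 ]), array([36.78, 34.84, 85.1 ])]
pack 89.5 [ 0.81 -9.81 68.6 ] 18.79142304434018
pack 97.5 [  0.79 -12.3   60.6 ] 18.141847065433524
shoulder [  0.33 -15.21  10.6 ] 24.945492749046483
```

drive_tool --moves '[{"tx": -1.7,"ty": 0.5,"tz": 5,"rx": 0,"ry": 0,"rz": 0,"fingers": 1},{"tx": 0,"ty": 0,"tz": 6,"rx": 0,"ry": 0,"rz": 0,"fingers": 1},{"tx": 0,"ty": 0,"tz": 5,"rx": 0,"ry": 0,"rz": 0,"fingers": 1},{"tx": 0,"ty": 0,"tz": 5,"rx": 0,"ry": 0,"rz": 0,"fingers": 1},{"tx": 0,"ty": 0,"tz": 5,"rx": 0,"ry": 0,"rz": 0,"fingers": 1},{"tx": 0,"ty": 0,"tz": 0,"rx": 0,"ry": 0,"rz": 0,"fingers": 1}]'

```text
t: 19.12
ee_pos: [666.2, 117.2, 130.8]
orientation: [0.739, -0.673, -0.0, 0.0]
wrist_force: [-0.0, 0.4, -0.5]
grip_width: 25.8
```

```bash
python3 - <<'E'
from h import *
st_(); d=shot('wrist','w12'); import pickle; pickle.dump(d,open('w12.pkl','wb'))
cv2.imwrite('pics/w12b.png',cv2.resize(d['image'][90:250,170:350,::-1],None,fx=3.6,fy=3.6,interpolation=cv2.INTER_CUBIC))
st_()
E
```

```text
t 19.12 pos [666.2 117.2 130.8] yaw -84.63 z [-0.001 -0.    -1.   ] F [-0.   0.4 -0.5] T [-0.04  0.15  0.03] g 25.8 j [ 0.16  0.6   1.56 -0.    0.98  1.63]
t 19.18 pos [666.4 117.2 131.1] yaw -84.62 z [-0. -0. -1.] F [ 0.7 -0.2 -0.6] T [ 0.01  0.18 -0.05] g 25.9 j [ 0.16  0.6   1.56 -0.    0.98  1.63]
```

View pics/w12b.png

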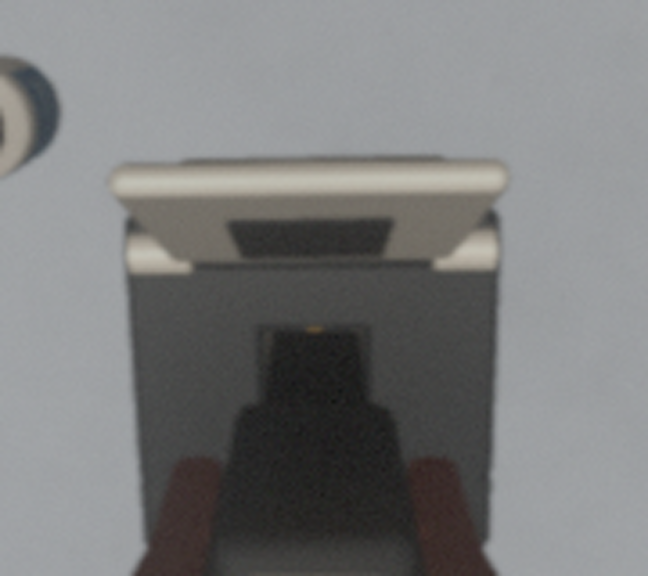

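drive_tool --moves '[{"tx": 0,"ty": 0,"tz": 5,"rx": 0,"ry": 0,"rz": 0,"fingers": 1},{"tx": 0,"ty": 0,"tz": 5,"rx": 0,"ry": 0,"rz": 0,"fingers": 1},{"tx": 0,"ty": 0,"tz": 5,"rx": 0,"ry": 0,"rz": 0,"fingers": 1},{"tx": 0,"ty": 0,"tz": 5,"rx": 0,"ry": 0,"rz": 0,"fingers": 1},{"tx": 0,"ty": 0,"tz": 0,"rx": 0,"ry": 0,"rz": 0,"fingers": 1}]'

```text
t: 19.8
ee_pos: [666.2, 117.2, 110.8]
orientation: [0.739, -0.673, -0.0, 0.0]
wrist_force: [0.5, 0.4, -0.5]
grip_width: 25.4
```

```bash
python3 -c "
from h import *
st_()"
```

```text
t 19.8 pos [666.2 117.2 110.8] yaw -84.63 z [-0.001 -0.    -1.   ] F [ 0.5  0.4 -0.5] T [-0.    0.16  0.05] g 25.4 j [ 0.16  0.63  1.57 -0.    0.94  1.63]
```

drive_tool --moves '[{"tx": 0,"ty": 0,"tz": 5,"rx": 0,"ry": 0,"rz": 0,"fingers": 1},{"tx": 0,"ty": 0,"tz": 5,"rx": 0,"ry": 0,"rz": 0,"fingers": 1},{"tx": 0,"ty": 0,"tz": 4,"rx": 0,"ry": 0,"rz": 0,"fingers": 1},{"tx": 0,"ty": 0,"tz": 3,"rx": 0,"ry": 0,"rz": 0,"fingers": 1},{"tx": 0,"ty": 0,"tz": 3,"rx": 0,"ry": 0,"rz": 0,"fingers": 1},{"tx": 0,"ty": 0,"tz": 2,"rx": 0,"ry": 0,"rz": 0,"fingers": 1},{"tx": 0,"ty": 0,"tz": 0,"rx": 0,"ry": 0,"rz": 0,"fingers": 1}]' --squeeze 58

```text
t: 20.68
ee_pos: [666.6, 117.3, 90.0]
orientation: [0.739, -0.673, 0.0, -0.0]
wrist_force: [-3.6, -1.3, 6.4]
grip_width: 26.1
```

```bash
python3 -c "
from h import *
st_()"
```

```text
t 20.68 pos [666.6 117.3  90. ] yaw -84.63 z [ 0. -0. -1.] F [-3.6 -1.3  6.4] T [-0.1   0.71 -0.  ] g 26.1 j [ 0.16  0.65  1.58 -0.    0.91  1.63]
```

drive_tool --moves '[{"tx": 0,"ty": 0.5,"tz": 2,"rx": 0,"ry": 0,"rz": 0,"fingers": 1},{"tx": 0,"ty": 0,"tz": 2,"rx": 0,"ry": 0,"rz": 0,"fingers": 1},{"tx": 0,"ty": 0,"tz": 0,"rx": 0,"ry": 0,"rz": 0,"fingers": 1}]'

```text
t: 21.05
ee_pos: [666.5, 117.3, 86.5]
orientation: [0.739, -0.673, 0.0, -0.0]
wrist_force: [-2.7, -0.6, 8.6]
grip_width: 25.8
```

```bash
python3 -c "
from h import *
st_()"
```

```text
t 21.05 pos [666.5 117.3  86.5] yaw -84.62 z [ 0.001  0.    -1.   ] F [-2.7 -0.6  8.6] T [-0.07  0.71  0.02] g 25.8 j [ 0.16  0.66  1.58 -0.    0.9   1.63]
```

drive_tool --moves '[{"tx": 0,"ty": 0.3,"tz": 1,"rx": 0,"ry": 0,"rz": 0,"fingers": 1},{"tx": 0,"ty": 0,"tz": 1,"rx": 0,"ry": 0,"rz": 0,"fingers": 1},{"tx": 0,"ty": 0,"tz": 0,"rx": 0,"ry": 0,"rz": 0,"fingers": 1}]'

```text
t: 21.42
ee_pos: [666.5, 117.3, 84.8]
orientation: [0.739, -0.673, 0.001, -0.001]
wrist_force: [-2.2, -0.8, 8.8]
grip_width: 25.6
```

```bash
python3 -c "
from h import *
st_()"
```

```text
t 21.43 pos [666.5 117.3  84.8] yaw -84.62 z [ 0.002  0.    -1.   ] F [-2.2 -0.8  8.8] T [-0.11  0.71 -0.02] g 25.6 j [ 0.16  0.66  1.58 -0.    0.9   1.63]
```

drive_tool --moves '[{"tx": 0,"ty": 0,"tz": 1,"rx": 0,"ry": 0,"rz": 0,"fingers": 1},{"tx": 0,"ty": 0,"tz": 1,"rx": 0,"ry": 0,"rz": 0,"fingers": 1},{"tx": 0,"ty": 0,"tz": 0,"rx": 0,"ry": 0,"rz": 0,"fingers": 1}]'

```text
t: 21.8
ee_pos: [666.5, 117.3, 84.0]
orientation: [0.739, -0.673, 0.001, -0.001]
wrist_force: [-4.9, -0.8, 17.1]
grip_width: 25.5
```

```bash
python3 -c "
from h import *
st_()"
```

```text
t 21.8 pos [666.5 117.3  84. ] yaw -84.62 z [ 0.002  0.    -1.   ] F [-4.9 -0.8 17.1] T [-0.22  1.31  0.04] g 25.5 j [ 0.16  0.66  1.58 -0.    0.89  1.63]
```

drive_tool --moves '[{"tx": 0,"ty": 0.2,"tz": 0.4,"rx": 0,"ry": 0,"rz": 0,"fingers": 1},{"tx": 0,"ty": 0,"tz": 0,"rx": 0,"ry": 0,"rz": 0,"fingers": 1},{"tx": 0,"ty": 0,"tz": 0,"rx": 0,"ry": 0,"rz": 0,"fingers": 1},{"tx": 0,"ty": 0,"tz": 0,"rx": 0,"ry": 0,"rz": 0,"fingers": 1}]'

```text
t: 22.3
ee_pos: [666.5, 117.3, 83.9]
orientation: [0.739, -0.673, 0.001, -0.001]
wrist_force: [-5.5, -1.6, 18.7]
grip_width: 25.7
```

```bash
python3 - <<'E'
from h import *
st_(); d=shot('wrist','w13'); s=shot('scene','s13'); st_()
a=cv2.resize(d['image'][90:250,170:350,::-1],None,fx=2.2,fy=2.2,interpolation=cv2.INTER_CUBIC); b=cv2.resize(s['image'][110:230,200:320,::-1],(352,352),interpolation=cv2.INTER_CUBIC)
cv2.imwrite('pics/c13.png',np.hstack([a,b]))
cv2.imwrite('pics/s13b.png',cv2.resize(s['image'][100:310,130:400,::-1],None,fx=2.8,fy=2.8,interpolation=cv2.INTER_CUBIC))
E
```

```text
t 22.3 pos [666.5 117.3  83.9] yaw -84.62 z [ 0.002  0.    -1.   ] F [-5.5 -1.6 18.7] T [-0.24  1.41  0.01] g 25.7 j [ 0.16  0.66  1.58 -0.    0.89  1.63]
t 22.4 pos [666.5 117.3  83.9] yaw -84.63 z [ 0.002  0.    -1.   ] F [-5.6 -0.7 18.7] T [-0.25  1.4   0.02] g 25.7 j [ 0.16  0.66  1.58 -0.    0.89  1.63]
```

View pics/c13.png

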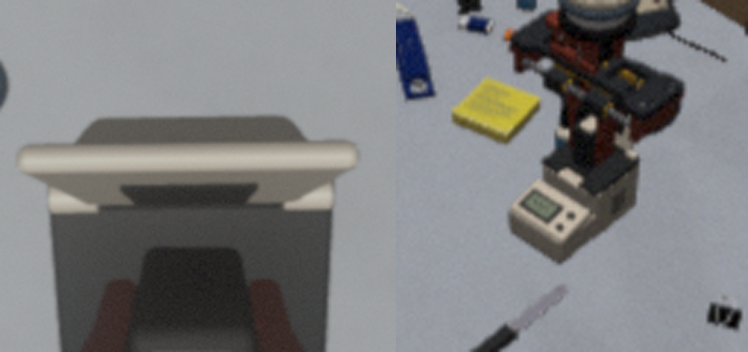

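View pics/s13b.png

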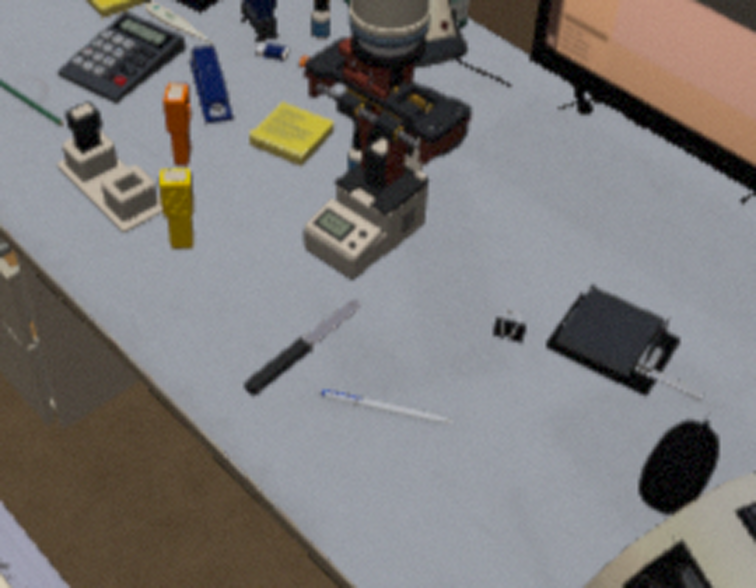

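drive_tool --moves '[{"tx": 0,"ty": 0.6,"tz": 0.1,"rx": 0,"ry": 0,"rz": 0,"fingers": 1},{"tx": 0,"ty": 0,"tz": 0,"rx": 0,"ry": 0,"rz": 0,"fingers": 1},{"tx": 0,"ty": 0,"tz": 0,"rx": 0,"ry": 0,"rz": 0,"fingers": 1},{"tx": 0,"ty": 0,"tz": 0,"rx": 0,"ry": 0,"rz": 0,"fingers": 1}]'

```text
t: 22.9
ee_pos: [666.5, 117.3, 83.9]
orientation: [0.739, -0.673, 0.001, -0.001]
wrist_force: [-4.0, -1.0, 17.2]
grip_width: 25.9
```

```bash
python3 -c "
from h import *
st_()"
```

```text
t 22.9 pos [666.5 117.3  83.9] yaw -84.63 z [ 0.003  0.    -1.   ] F [-4.  -1.  17.2] T [-0.19  1.26  0.02] g 25.9 j [ 0.16  0.66  1.59 -0.    0.89  1.63]
```

drive_tool --moves '[{"tx": 0,"ty": 0.3,"tz": 0.4,"rx": 0,"ry": 0,"rz": 0,"fingers": 1},{"tx": 0,"ty": 0,"tz": 0,"rx": 0,"ry": 0,"rz": 0,"fingers": 1},{"tx": 0,"ty": 0,"tz": 0,"rx": 0,"ry": 0,"rz": 0,"fingers": 1},{"tx": 0,"ty": 0,"tz": 0,"rx": 0,"ry": 0,"rz": 0,"fingers": 1}]'

```text
t: 23.4
ee_pos: [666.5, 117.3, 83.9]
orientation: [0.739, -0.673, 0.001, -0.002]
wrist_force: [-3.5, -1.1, 20.0]
grip_width: 25.9
```

```bash
python3 -c "
from h import *
st_()
F=read_state()['wrist_force']
if 14<F[2]<23: job.finish_job(); print('handed in')
st_()"
```

```text
t 23.4 pos [666.5 117.3  83.9] yaw -84.62 z [ 0.004  0.    -1.   ] F [-3.5 -1.1 20. ] T [-0.28  1.25  0.02] g 25.9 j [ 0.16  0.66  1.59 -0.    0.89  1.63]
the job is handed in; nothing more can be done
handed in
the job is handed in; nothing more can be done
```

The job is handed in at about 23.4 s of the 72 s allowed. The tall pack is in the tester's well, and the arm is still gripping it and pressing it down.

- **Lid and opener:** I put the blade tip about 11 mm into the notch and levered the lid up. I then pushed it back until it met its stop, where the force rose to 8 N with no further movement. The opener now lies on open desk in front of the tester.
- **Pack:** I took the black tall pack from the rack and lowered it foot first into the well. The spring force built up to about 10 N, then the push climbed steeply with almost no further travel. That puts the shoulder on the rim.
- **Last checks:**
  - The downward push read 20 N, about 21 N allowing for the sensor's offset, inside the 15 to 25 N range. The grip opening was 25.9 mm.
  - The tool stayed at 83.9 mm over the last few presses, which puts the shoulder at about 73 mm, flush with the rim by calculation.
  - About 3.5 N of sideways force remained. Easing the tool back brought it down from 5.6 N but did not clear it.
  - The scene picture, taken about a second before handing in, shows the short pack still in the rack and the sticky notes, the stapler and the orange and yellow look-alikes in place. The lid shows open in the wrist picture taken then.
- **Not seen directly:** I had no direct reading of the lid angle or the plunger travel, so the fully open lid and the flush seat are inferred from forces, heights and pictures.

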